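Load hex test bars for a laser scan and enable the laser

ROBOT

A 6-joint arm with a two-finger parallel gripper is mounted at the origin on the work surface. World frame = base frame: x ahead of the robot, y to its left, z up, the work surface at z = 0. Lengths are in mm, angles in rad, forces in N, time in s.
With the tool pointing down it reaches from about 375 to 975 mm from the base axis. Payload 3.8 kg.
Tool frame: the origin (TCP) lies on the centre line of the jaws, within the pads' length; the fingertips stand tcp_to_tips ahead of it and the grasp point (between the pads) lies 3 mm ahead of it (tcp_to_tips is the distance from the TCP to the fingertips, in mm); z points along the fingers, y is the line along which they close (so a half turn about z gives the same grasp; the last joint's range is limited). The gripper opens to 85 mm and grips with 20 to 120 N. Pads are 22 mm wide; open, the fingers measure 114 mm over their backs; the gripper's body (76 mm by 85 mm) begins 54 mm behind the grasp point. The pads swing forward as they close: fully open they stand 13 mm farther back than shut.
Start: joints at [1.303, 0.264, 1.604, -0, 1.274, -0.037], TCP at [154.409, 657.097, 253.28] pointing down, gripper open.
Joint ranges: [-2.63, 2.63], [-0.94, 2.18], [0.31, 2.57], [-1.31, 4.45], [0, 2.66], [-2.55, 2.55]. Speed limits (rad/s): [2.57, 2.57, 3.14, 3.14, 3.14, 3.14].

INTERFACE

Orientations are given as a unit quaternion [w, x, y, z].
In Python, from cell import get_obs, get_image, calibration, close_job, boxes_of, silhouettes, tcp_to_tips gives the robot as it stands.
- The arm moves only by the tool send_rows, never from a script. Its argument "plan" is a list that holds one entry, the list of rows, each a list of 7 numbers: the shift along the tool's x, y, z in m, then the turn, a rotation vector about the tool's x, y, z in degrees, then the finger opening in m, from 0 to 0.0854. A call has 1 to 10 rows; each row is the pose to reach, as a shift and turn from the pose commanded when the call began, along the tool's axes at that moment; what a row does not reach only later rows make up. A row lasts 1/10 s, in which the tool goes at most 50 mm and 8.59 degrees, less where a joint would pass 70% of its speed; a pose out of reach is approached as far as the arm can. A call with a gripper value outside its range is refused whole. The fingers move at their own pace and stop on an object; "grip_force" is the grip in N (left out, the last holds). Time passes only in rows, so rows that repeat a pose let the fingers close. It gives the time, the measured TCP pose, the force, the opening and the grip force at its end, in the units of the state.
- get_obs(): the state, without advancing time (a new reading comes with each control period).
- get_image(name): name is "scene" or "top" or "wrist"; returns (picture, depth): 384x512x3 uint8, blue, green, red; 384x512 float32, mm along the optical axis (not along the pixel's ray), 0 where there is no reading.
- calibration(name): a dict with "camera_matrix" (3x3 intrinsics, pixels), "extrinsics" (4x4, takes a point from world to camera coordinates). Camera axes: x right, y down, z forward; pixel columns grow to the right and rows downward; lengths in mm; the calibration is good to about 2 mm. A picture is of the moment at which its call begins: read the wrist's pose just before it. calibration takes no time and is no camera call; for the wrist camera it gives the pose at the moment of the call.
- close_job(): hands the job in; it is judged then, once.
Trained networks look in the newest picture that a camera, given by its name, has taken for a name from the list of things; names that differ only in an ending like _2 or _b are one class to them, and where a whole thing is asked for, a point or a joint stands for the part that bears it (a point fixed in the world has none). Each returns a list of dicts, best first, with "confidence" (0 to 1); they miss things now and then, are a little off and sometimes report something else, mostly with a low value. They report only what shows in the picture. A call takes as long as a camera call. They do not tell look-alikes from the thing itself.
- boxes_of(camera, query): "extent" ([left, top, width, height] in pixels, round what is visible of it).
- silhouettes(camera, query): "region" (384x512 bool, what is visible of it) and "extent" ([left, top, width, height] in pixels, round what is visible of it).
The state is a dict: "time": time; "qpos": joint angles; "joint_velocities": joint speeds; "tau": joint torques, N m; "eef_pos": TCP position; "tcp_rot": TCP orientation; "ft_force": force on the tool from outside, world axes, zero at the start; "ft_torque": the same for the moment, N m; "grip_width": finger opening in mm; "gripper_force": force on a finger pad.
Only numpy, scipy, OpenCV 4.12 (cv2) and the standard library are available. Lean on these libraries where they do the work, as an engineer would, in place of code of your own. Each camera call takes 0.05 s, during which the arm holds its last target. There are 200 camera calls.

TASK

Lay every white hexagonal test bar from the bench on the black scan mat, rolled so that its marked flat (the one with the two engraved lines) is on top. Only when all of them lie so, take the key from its stand, put it fully home in the key switch and turn it clockwise to fully on, leaving it in there. Do not knock over or push away the other things on the bench.

Things in the scene. Friction and masses are not known exactly. Their poses are not given: they have to be found in the camera images.
- bar_a: White plastic hexagonal bar lying on a flat, 90 long, 52 across flats, 60 across corners, 270 g; may be absent. Origin: its centre, 26 above what it lies on. x along the bar; z out of the marked flat, which bears two dark engraved lines lengthwise; flats face z and every 60 deg about x. Each end has a dark line from the centre to the marked flat. Starts one to three flats off the top.
- bar_b: Another such bar, same size, origin, axes and marks as bar_a; may be absent. Starts one to three flats off the top.
- bar_c: Another such bar, same size, origin, axes and marks as bar_a; may be absent. Starts one to three flats off the top.
- bar_d: Another such bar, same size, origin, axes and marks as bar_a; may be absent. Starts one to three flats off the top.
- mat: Flat black rubber scan mat fixed to the bench, 200 (along its x) by 270 (along its y) by 3 thick. Origin at the centre of its underside.
- key: Loose key, 80 long, 60 g, standing upright, blade down, in the key stand. Origin: tip of the blade; z up to the bow. Steel blade 16 wide (x), 6 thick (y), 28 long, tip tapered; collar 22 x 12 from 28 to 32 above the tip; black bow 40 wide (x), 12 thick (y), from 32 to 80 above the tip. Fits the switch either way round.
- key_stand: Fixed grey block 56 (x) x 46 (y) x 40 high with a slot 26 deep along its x in which the key stands loosely, tip 14 above the bench. Origin: centre of its underside.
- slot (a point): Centre of the mouth of the key slot, 56 above the bench, on top of the steel key switch (36 x 36 x 26) on a low grey console 110 x 100 x 30. z up out of the slot, x along its length; turns with the switch. Slot 18 by 8, 26 deep: a key fully home has its tip 26 below this point.
- enable (a joint): Turn of the key switch in rad: 0 to about 0.15 at off, 1.3 at its stop, fully on. Turns clockwise seen from above, with light friction (about 0.06 N m), and stays where it is left. The key has a few degrees of play in the slot.
- jar: Bystander: closed sample jar, 56 across, 68 high. Origin at the centre of its underside.
- bottle: Bystander: closed amber bottle, 60 across, 125 high. Origin at the centre of its underside.
- dish: Bystander: closed white dish, 90 across, 14 high. Origin at the centre of its underside.
- puck: Bystander: round aluminium puck, 50 across, 30 high. Origin at the centre of its underside.
- tape: Bystander: tape roll lying flat, 84 across, 24 high. Origin at the centre of its underside.
- mouse: Bystander: computer mouse, 100 x 60 x 32. Origin at the centre of its underside.
- caliper: Bystander: caliper lying flat, 170 long along its x. Origin at the centre of its underside.
- tweezers: Bystander: tweezers lying flat, 120 long along its x. Origin at the centre of its underside.
Mind the look-alikes: they are no part of the job. Leave any blue, turquoise or yellow look-alike of the bar_b alone.

How it is judged (in metres and radians):
On the way, in this order (a step that is already met when the one before it is completed fails the run):
1. all bars present lie on the mat with the marked flat on top (angle between each of bar_a, bar_b, bar_c, bar_d's own z axis and vertical below 0.12 rad and x of bar_a in the frame of mat between -0.08 and 0.08 m and y of bar_a in the frame of mat between -0.115 and 0.115 m and height (world z) of each of bar_a, bar_b, bar_c, bar_d below 0.033 m and linear speed of each of bar_a, bar_b, bar_c, bar_d below 0.02 m/s and x of bar_b in the frame of mat between -0.08 and 0.08 m and y of bar_b in the frame of mat between -0.115 and 0.115 m and x of bar_c in the frame of mat between -0.08 and 0.08 m and y of bar_c in the frame of mat between -0.115 and 0.115 m and x of bar_d in the frame of mat between -0.08 and 0.08 m and y of bar_d in the frame of mat between -0.115 and 0.115 m), for 0.2 s.
2. the key is home in the switch, still off (horizontal distance between key and slot below 0.005 m and z of key in the frame of slot below -0.02 m and angle between key's own z axis and vertical below 0.15 rad and value of joint enable below 0.4 rad), for 0.1 s.
3. the key has turned the switch on (horizontal distance between key and slot below 0.005 m and z of key in the frame of slot below -0.02 m and angle between key's own z axis and vertical below 0.15 rad and value of joint enable above 1.1 rad), for 0.2 s.
At the end, for the whole second after the job is handed in: Every bar present lies at rest on the mat (its centre at least 20 mm inside the edges) with the marked flat up within 0.12 rad; the key stands in the slot, tip at least 20 mm deep and within 5 mm of its axis; the switch is past 1.1 rad (all of step 1 and all of step 3); the robot touches nothing.
It fails at once if one of the bystanders is pushed more than 60 mm (distance of any of jar, bottle, dish, puck, tape, mouse, caliper, tweezers from where it was at the start of the episode above 0.06 m).
It fails at once if one of the bystanders is knocked over (angle between any of jar, bottle, dish, puck, tape, mouse, caliper, tweezers's own z axis and vertical above 0.7 rad).
Of bar_a, bar_b, bar_c, bar_d only 2 to 3 are there at a start; the rules pass over those that are not, and their reading is None.
At some moment in a run one of bar_a, bar_b, bar_c, bar_d may be knocked a few centimetres aside while the robot is not near it.
It also fails if it takes over 210 s, if anything falls off the work surface, if the arm or the gripper's body presses on something with over 40 N, if the wrist force passes 120 N, or if a joint passes its speed limit or range.

## Working session

There is one attempt and no reset: what is moved stays moved. The work goes in short steps, Python scripts to look and compute and a tool call to move; the robot and the scene stay as the last step left them, time stands still between calls to the robot, and variables do not carry over. Pictures are saved under pics/ and viewed, at most 14 in all, crops included, and the job is handed in when it is done.

Besides the shell and the picture viewer there is one more tool, called after "Call:" as a command line: name --argument value ..., lists and objects as JSON in quotes. send_rows: Moves the arm, as the interface text tells. Its arguments: {"type":"object","properties":{"plan":{"type":"array"},"grip_force":{"type":"number"}},"required":["plan"]}

```bash
ls; mkdir -p pics; cat > h.py <<'E'
import numpy as np, cv2
from cell import *
def cam(name):
    c=calibration(name); return np.array(c["camera_matrix"]),np.array(c["extrinsics"])
def cloud(name,depth):
    K,E=cam(name); v,u=np.mgrid[:384,:512]
    P=np.stack([(u-K[0,2])/K[0,0]*depth,(v-K[1,2])/K[1,1]*depth,depth],-1)
    return (P-E[:3,3])@E[:3,:3]   # world
def proj(name,p):
    K,E=cam(name); q=K@(E[:3,:3]@np.array(p,float)+E[:3,3]); return q[:2]/q[2]
E
python3 - <<'E'
from h import *
for n in ["top","scene"]:
    p,d=get_image(n); cv2.imwrite(f"pics/{n}0.png",cv2.resize(p,(800,600),interpolation=cv2.INTER_CUBIC))
    W=cloud(n,d); np.savez(f"{n}0.npz",p=p,d=d,W=W)
    for q in ["bar_a","mat","key","key_stand","slot","jar","bottle"]:
        for r in silhouettes(n,q)[:6]:
            m=r["region"]&(d>0); w=W[m]
            print(n,q,round(r["confidence"],2),r["extent"],np.median(w,0).round() if len(w) else None,np.percentile(w[:,2],95).round() if len(w) else None)
print(get_obs(), tcp_to_tips)
E
```

```text
pics
top bar_a 0.8 [92.3, 264.4, 39.9, 32.0] [259. 366.  49.] 54.0
top bar_a 0.69 [165.3, 144.6, 16.8, 38.2] [576. 213.  49.] 55.0
top bar_a 0.69 [117.5, 212.0, 25.1, 27.9] [403. 326.  49.] 54.0
top bar_a 0.62 [155.7, 210.6, 37.0, 22.1] [418. 210.  48.] 54.0
top bar_a 0.55 [87.5, 107.2, 39.9, 26.0] [695. 418.  48.] 54.0
top mat 0.76 [213.0, 148.6, 99.5, 74.3] [520. -30.   3.] 6.0
top mat 0.39 [149.7, 94.1, 22.9, 29.2] [726. 261.  64.] 70.0
top key 0.57 [357.6, 213.9, 13.5, 22.4] [ 406. -291.   86.] 95.0
top key_stand 0.53 [347.1, 214.0, 24.0, 21.8] [ 400. -280.   38.] 43.0
top key_stand 0.42 [210.8, 147.7, 104.1, 76.9] [521. -30.   3.] 6.0
top slot 0.76 [362.5, 143.7, 18.9, 19.8] [ 607. -324.   53.] 59.0
top jar 0.92 [154.4, 95.3, 17.0, 24.4] [728. 259.  65.] 70.0
top bottle 0.7 [408.6, 139.5, 34.7, 27.9] [ 600. -466.   80.] 125.0
top bottle 0.66 [402.3, 238.7, 32.5, 39.2] [ 329. -445.   24.] 34.0
scene bar_a 0.88 [298.7, 178.0, 35.9, 25.8] [593. 206.  43.] 54.0
scene bar_a 0.86 [289.4, 118.9, 24.9, 17.6] [276. 366.  40.] 53.0
scene bar_a 0.84 [371.3, 181.3, 23.4, 25.3] [716. 404.  4
[... 810 characters left out ...]
e': 0.8, 'qpos': array([ 1.30312466e+00,  2.63831187e-01,  1.60399079e+00, -2.98992367e-05,
        1.27371801e+00, -3.69104257e-02]), 'joint_velocities': array([ 0.00088247, -0.00119397,  0.00067594,  0.00130825,  0.00013725,
       -0.00035216]), 'tau': array([ 3.33710059e-04, -5.14957380e+01, -3.67705214e+01, -1.83125703e-04,
        3.57823883e-04,  7.51023862e-06]), 'eef_pos': array([154.40101181, 657.09676192, 253.33112034]), 'tcp_rot': array([1.81240260e-05, 1.15120438e-01, 9.93351541e-01, 2.38583366e-05]), 'ft_force': array([ 0.01341167, -0.71611531, -0.16869716]), 'ft_torque': array([-0.08606165, -0.01297673, -0.01602341]), 'gripper_force': 0.0, 'grip_width': 85.44721602400276} 22.0
```

View pics/top0.png

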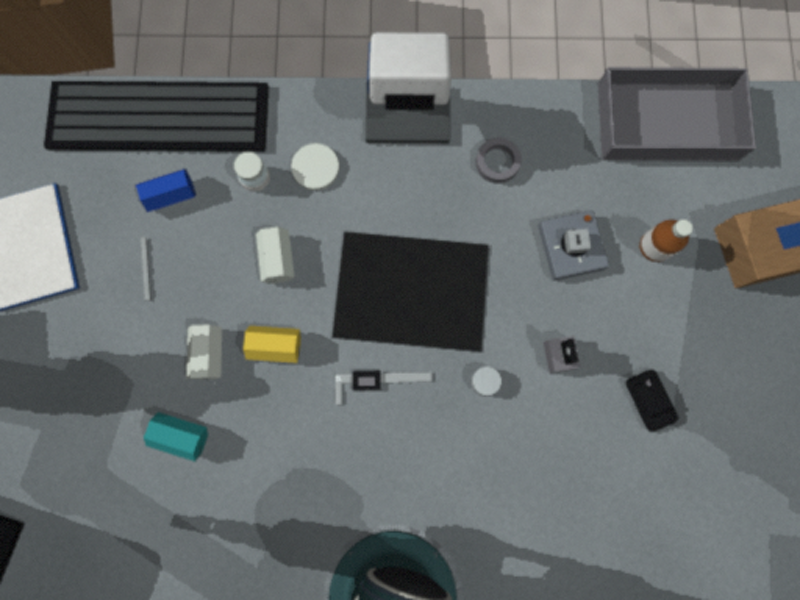

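View pics/scene0.png

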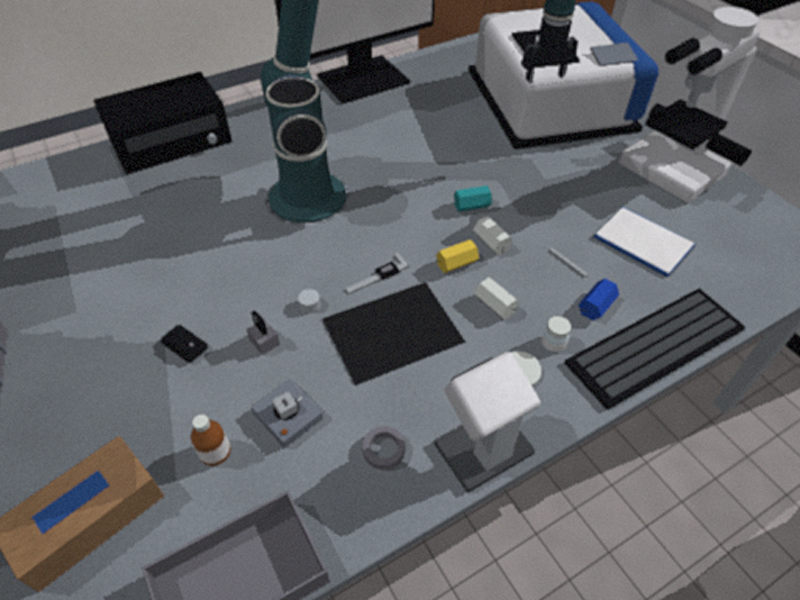

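Candidates in the 800x600 top picture: white hexagonal bars at (272,253) and (203,350). Look-alikes are yellow (271,344), blue (165,190) and turquoise (176,436). The puck (486,380), jar (248,165) and dish (316,166) are also white. The two white bars are the ones to move. The mat is at (412,292), the key and stand at (565,353), and the switch at (577,242).

```bash
cat >> h.py <<'E'
from scipy.spatial.transform import Rotation as Ro
def R0(q): return Ro.from_quat([q[1],q[2],q[3],q[0]])
def tool(yaw,tilt=0,tdir=None):
    """tool down, jaw axis y rotated so that tool x is at 'yaw' (deg, world), then tilt deg about tool x"""
    a=np.radians(yaw); x=np.array([np.cos(a),np.sin(a),0]); z=np.array([0,0,-1.]); y=np.cross(z,x)
    return Ro.from_matrix(np.stack([x,y,z],1))*Ro.from_euler('x',tilt,degrees=True)
def goal(p,R,o=None):
    o=o or get_obs(); R1=R0(o["tcp_rot"]); 
    s=R1.inv().apply(np.array(p)-o["eef_pos"])/1000; r=(R1.inv()*R).as_rotvec(degrees=True)
    print("row",s.round(4),r.round(1)); return s,r
def show(o=None):
    o=o or get_obs(); R=R0(o["tcp_rot"]).as_matrix()
    print("t",round(o["time"],2),"p",o["eef_pos"].round(1),"x",R[:,0].round(3),"z",R[:,2].round(3),"q",np.array(o["qpos"]).round(2),"g",round(o["grip_width"],1),o["gripper_force"],np.round(o["ft_force"],1))
E
python3 - <<'E'
from h import *
for n in ["top","scene"]:
    z=np.load(f"{n}0.npz"); W=z["W"]; p=z["p"]; d=z["d"]
    for name,c,rad,lo,hi in [("bar1",(576,213),75,40,60),("bar2",(403,326),75,40,60),("stand",(400,-280),50,32,46),("keytop",(406,-291),40,70,100),("switch",(607,-324),35,48,62),("console",(607,-324),95,22,38)]:
        m=(d>0)&(np.hypot(W[...,0]-c[0],W[...,1]-c[1])<rad)&(W[...,2]>lo)&(W[...,2]<hi)
        if name.startswith("bar"): m&=(p.max(-1).astype(int)-p.min(-1)<45)
        w=W[m]; 
        if len(w)<8: print(name,len(w)); continue
        r=cv2.minAreaRect(w[:,:2].astype(np.float32)); print(n,name,len(w),np.round(r[0]),np.round(r[1]),round(r[2]),"z",np.median(w[:,2]).round(1))
    m=(d>0)&(p.max(-1)<45)&(np.abs(W[...,2])<10)&(np.hypot(W[...,0]-520,W[...,1]+30)<190)
    r=cv2.minAreaRect(W[m][:,:2].astype(np.float32)); print(n,"mat",r, np.median(W[m],0))
goal((470,270,420),tool(180)); goal((470,270,420),tool(0)); show()
E
```

```text
top bar1 495 [580. 217.] [91. 45.] 10 z 50.7
top bar2 536 [405. 333.] [89. 46.] 1 z 50.6
top stand 226 [ 407. -295.] [56. 47.] 10 z 39.3
top keytop 104 [ 407. -294.] [39. 14.] 9 z 91.2
top switch 169 [ 607. -324.] [36. 38.] 6 z 55.2
top console 1145 [ 607. -324.] [111. 101.] 13 z 29.4
top mat ((481.82745361328125, -26.055145263671875), (265.38934326171875, 280.4577331542969), 85.33187103271484) [521.01093671 -29.72706258   2.52922869]
scene bar1 239 [584. 212.] [91. 43.] 8 z 50.5
scene bar2 187 [408. 328.] [91. 44.] 3 z 49.9
scene stand 144 [ 411. -295.] [64. 47.] 8 z 39.1
scene keytop 61 [ 411. -295.] [41. 13.] 12 z 91.1
scene switch 127 [ 611. -325.] [38. 37.] 5 z 55.6
scene console 844 [ 611. -325.] [113. 100.] 13 z 29.5
scene mat ((487.725830078125, -25.974166870117188), (266.3531188964844, 275.06011962890625), 85.54412841796875) [530.14498106 -34.15680947   2.32935222]
row [-0.3958 -0.3046 -0.1667] [  0.    0.  -13.2]
row [-0.3958 -0.3046 -0.1667] [  0.   -0.  166.8]
t 0.8 p [154.4 657.1 253.3] x [-0.973  0.229 -0.   ] z [ 0.  0. -1.] q [ 1.3   0.26  1.6  -0.    1.27 -0.04] g 85.4 0.0 [ 0.  -0.7 -0.2]
```

Call:
send_rows --plan '[[[0,0,-0.05,0,0,0,0.0854],[-0.02,-0.01,-0.1,0,0,0,0.0854],[-0.396,-0.305,-0.167,0,0,-13.2,0.0854],[-0.396,-0.305,-0.167,0,0,-13.2,0.0854],[-0.396,-0.305,-0.167,0,0,-13.2,0.0854],[-0.396,-0.305,-0.167,0,0,-13.2,0.0854],[-0.396,-0.305,-0.167,0,0,-13.2,0.0854],[-0.396,-0.305,-0.167,0,0,-13.2,0.0854],[-0.396,-0.305,-0.167,0,0,-13.2,0.0854],[-0.396,-0.305,-0.167,0,0,-13.2,0.0854]]]'

```text
time: 1.8
eef_pos: [418.3, 333.5, 408.5]
tcp_rot: [0.0, 0.0, 1.0, 0.0]
ft_force: [0.5, 1.0, 0.7]
grip_width: 85.2
gripper_force: 0.0
```

```bash
python3 - <<'E'
from h import *
show(); goal((470,270,420),tool(180))
E
```

```text
t 1.8 p [418.3 333.5 408.5] x [-1.     0.    -0.001] z [ 0.001  0.001 -1.   ] q [ 0.63 -0.06  1.68 -0.    1.52 -0.94] g 85.2 0.0 [0.5 1.  0.7]
row [-0.0517 -0.0635 -0.0115] [ 0.  0. -0.]
```

Call:
send_rows --plan '[[[-0.052,-0.063,-0.0115,0,0,0,0.0854],[-0.052,-0.063,-0.0115,0,0,0,0.0854],[-0.052,-0.063,-0.0115,0,0,0,0.0854],[-0.052,-0.063,-0.0115,0,0,0,0.0854]]]'

```text
time: 2.2
eef_pos: [469.7, 271.8, 419.4]
tcp_rot: [-0.0, 0.001, 1.0, 0.0]
ft_force: [0.5, 0.2, -0.2]
grip_width: 85.8
gripper_force: 0.0
```

```bash
cat >> h.py <<'E'
def barfit(W,p,d,c,rad=80,lo=44,hi=60):
    """top flat of a white bar -> minAreaRect"""
    m=(d>0)&(np.hypot(W[...,0]-c[0],W[...,1]-c[1])<rad)&(W[...,2]>lo)&(W[...,2]<hi)&(p.max(-1).astype(int)-p.min(-1)<50)&(p.max(-1)>80)
    m=cv2.morphologyEx(m.astype(np.uint8),cv2.MORPH_OPEN,np.ones((3,3)))>0
    w=W[m]; r=cv2.minAreaRect(w[:,:2].astype(np.float32)); b=cv2.boxPoints(r)
    e=[b[1]-b[0],b[2]-b[1]]; e=max(e,key=np.linalg.norm); yaw=np.degrees(np.arctan2(e[1],e[0]))
    yaw=(yaw+90)%180-90
    print("bar",len(w),np.round(r[0],1),np.round(r[1],1),"yaw",round(yaw,1),"z",np.median(w[:,2]).round(1)); return r,yaw
E
python3 - <<'E'
from h import *
show()
p,d=get_image("wrist"); W=cloud("wrist",d); cv2.imwrite("pics/w1.png",cv2.resize(p,(800,600),interpolation=cv2.INTER_CUBIC))
print(np.linalg.inv(cam("wrist")[1])[:3,3].round())
for c in [(580,215),(405,330)]:
    barfit(W,p,d,c); print(proj("wrist",(*c,52)))
E
```

```text
t 2.2 p [469.7 271.8 419.4] x [-1.     0.002  0.   ] z [-0.     0.001 -1.   ] q [ 0.48 -0.05  1.65  0.    1.54 -1.09] g 85.8 0.0 [ 0.5  0.2 -0.2]
[402. 273. 540.]
bar 1378 [580.1 220.9] [90.1 39.6] yaw 9.1 z 51.7
[218.41933477 221.52315626]
bar 1812 [403.9 336.6] [89.8 38.9] yaw 2.5 z 52.1
[296.3224332  103.85499873]
```

View pics/w1.png

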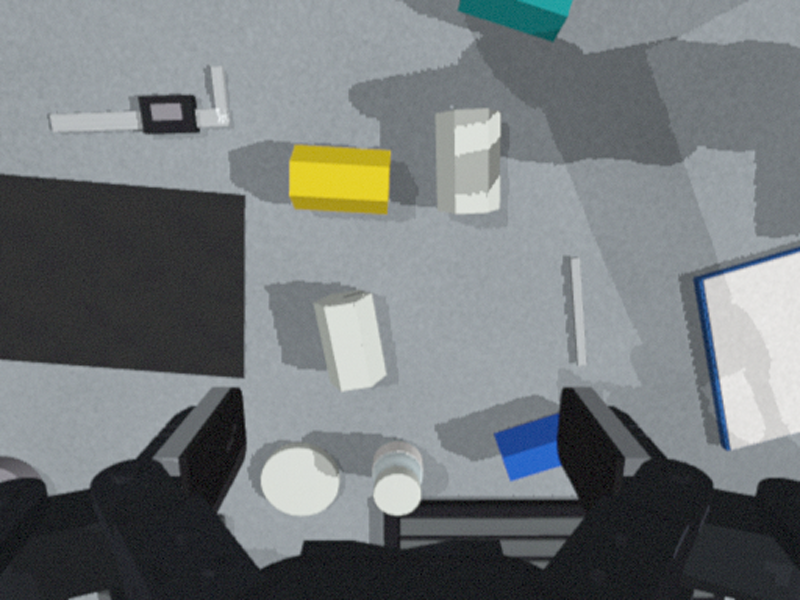

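The wrist picture shows bar1 at (350,340) and bar2 at (470,160), both white. The yellow look-alike is at (340,178), turquoise at (515,15) and blue at (530,445). No engraved lines show on the top flats. The ends need a close look.

```bash
python3 - <<'E'
from h import *
p,d=get_image("wrist")
a=p[170:260,185:265]; b=p[55:145,265:345]
o=cv2.resize(np.hstack([a,b]),None,fx=5,fy=5,interpolation=cv2.INTER_CUBIC)
o=cv2.convertScaleAbs(o,alpha=1.0,beta=0); cv2.imwrite("pics/w1c.png",o)
E
```

```text
(no output)
```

View pics/w1c.png

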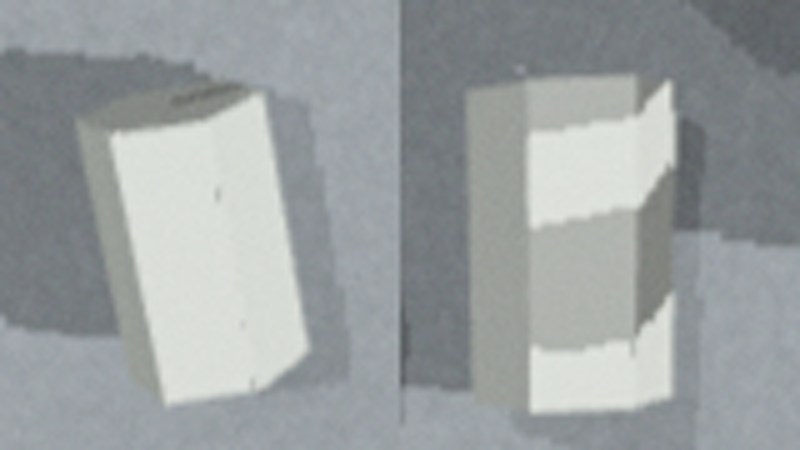

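Bar1's near end (left crop, 170,102 to 240,87) shows the mark pointing +y and down, so it is two flats off and needs a +120° roll about +x. Bar2 has no marks on its upper three flats and its ends are hidden. I'll go over bar1 and look at both again from there.

```bash
python3 - <<'E'
from h import *
goal((580,215,180),tool(189))
E
```

```text
row [-0.1113 -0.058   0.2389] [ 0. -0. -9.]
```

Call:
send_rows --plan '[[[-0.111,-0.058,0.1,0,0,-9,0.062],[-0.111,-0.058,0.239,0,0,-9,0.062],[-0.111,-0.058,0.239,0,0,-9,0.062],[-0.111,-0.058,0.239,0,0,-9,0.062],[-0.111,-0.058,0.239,0,0,-9,0.062],[-0.111,-0.058,0.239,0,0,-9,0.062],[-0.111,-0.058,0.239,0,0,-9,0.062],[-0.111,-0.058,0.239,0,0,-9,0.062],[-0.111,-0.058,0.239,0,0,-9,0.062]]]'

```text
time: 3.2
eef_pos: [581.2, 215.8, 182.8]
tcp_rot: [0.002, -0.079, 0.997, 0.001]
ft_force: [-0.2, 1.2, 0.7]
grip_width: 62.4
gripper_force: 0.0
```

```bash
cat >> h.py <<'E'
def pre(c,yaw,tilt,t=1.,back=60):
    R=tool(yaw,tilt); z=R.as_matrix()[:,2]; g=np.array(c)-(tcp_to_tips-t)*z
    print("grasp",g.round(1)); return g,g-back*z,R
E
python3 - <<'E'
from h import *
show(); print(tcp_to_tips)
p,d=get_image("wrist"); W=cloud("wrist",d); cv2.imwrite("pics/w2.png",cv2.resize(p,(800,600),interpolation=cv2.INTER_CUBIC))
for c in [(580,215),(405,330)]:
    barfit(W,p,d,c,lo=48.5); print(proj("wrist",(*c,52))*800/512)
E
```

```text
t 3.2 p [581.2 215.8 182.8] x [-0.988 -0.157 -0.004] z [ 0.003  0.001 -1.   ] q [ 0.32  0.21  1.8   0.    1.12 -1.41] g 62.4 0.0 [-0.2  1.2  0.7]
22.0
bar 4889 [581.6 219.7] [89.6 35.3] yaw 9.0 z 52.8
[397.6738091  294.30896075]
bar 1860 [440.  336.5] [24.1 34.1] yaw -83.8 z 53.0
[735.1789271  -65.30976027]
```

View pics/w2.png

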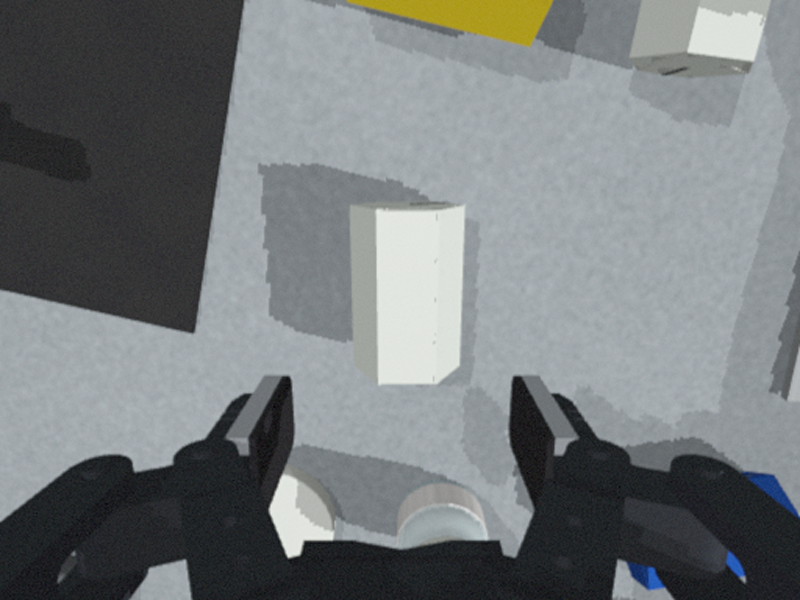

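```bash
python3 - <<'E'
from h import *
p=cv2.imread("pics/w2.png")
a=cv2.resize(p[0:90,620:780],None,fx=4,fy=4,interpolation=cv2.INTER_CUBIC); b=cv2.resize(p[190:230,330:490],None,fx=4,fy=4,interpolation=cv2.INTER_CUBIC)
cv2.imwrite("pics/w2c.png",np.vstack([a,b]))
g,q,R=pre((581,219,26),189,30); goal(q,R); print(R.as_matrix()[:,2])
E
```

```text
grasp [579.4 229.4  44.2]
row [0.0002 0.0437 0.0871] [30.1  0.3 -0. ]
[ 0.07821723 -0.49384417 -0.8660254 ]
```

View pics/w2c.png

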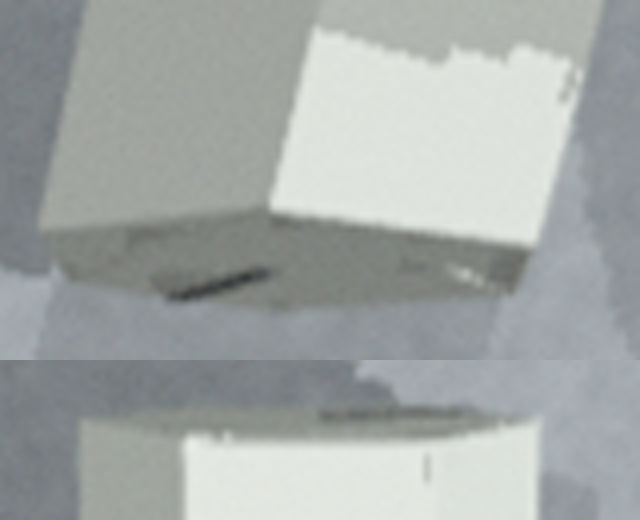

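Bar2's end line runs to the middle of the bottom edge (crop, 270,270 to 170,297), so it is three flats off. Bar1's line runs to the lower +y flat, so it is two off. Now I'll grasp bar1.

Call:
send_rows --plan '[[[0,0.044,0.0,15,0.2,0,0.062],[0,0.044,0.04,30,0.3,0,0.062],[0,0.044,0.087,30,0.3,0,0.062],[0,0.044,0.087,30,0.3,0,0.062],[0,0.044,0.087,30,0.3,0,0.062],[0,0.044,0.087,30,0.3,0,0.062]]]'

```text
time: 3.85
eef_pos: [574.7, 259.4, 95.2]
tcp_rot: [0.019, -0.076, 0.963, -0.257]
ft_force: [0.7, -0.1, 0.0]
grip_width: 61.9
gripper_force: 0.0
```

```bash
python3 - <<'E'
from h import *
show(); g,q,R=pre((581,219,26),189,30); goal(g,R)
E
```

```text
t 3.85 p [574.7 259.4  95.2] x [-0.988 -0.156  0.002] z [ 0.076 -0.492 -0.867] q [ 0.62  0.47  1.72 -0.49  1.24 -0.88] g 61.9 0.0 [ 0.7 -0.1  0. ]
grasp [579.4 229.4  44.2]
row [-0.     -0.001   0.0594] [ 0.2 -0.1  0. ]
```

Call:
send_rows --plan '[[[0,-0.001,0.02,0,0,0,0.062],[0,-0.001,0.04,0,0,0,0.062],[0,-0.001,0.05,0,0,0,0.062],[0,-0.001,0.0595,0,0,0,0.062],[0,-0.001,0.0595,0,0,0,0.062],[0,-0.001,0.0595,0,0,0,0.048],[0,-0.001,0.0595,0,0,0,0.044],[0,-0.001,0.0595,0,0,0,0.044],[0,-0.001,0.0595,0,0,0,0.044],[0,-0.001,0.0595,0,0,0,0.044]]]' --grip_force 50

```text
time: 4.85
eef_pos: [579.0, 228.2, 43.5]
tcp_rot: [0.019, -0.076, 0.963, -0.258]
ft_force: [0.9, 1.0, 6.1]
grip_width: 51.1
gripper_force: 53.8
```

```bash
python3 - <<'E'
from h import *
show()
E
```

```text
t 4.85 p [579.  228.2  43.5] x [-0.988 -0.155  0.003] z [ 0.075 -0.494 -0.866] q [ 0.58  0.51  1.78 -0.52  1.14 -0.86] g 51.1 53.754278775304556 [0.9 1.  6.1]
```

```bash
python3 - <<'E'
from h import *
for n in ["top","scene"]:
    z=np.load(f"{n}0.npz"); W=z["W"]; p=z["p"]; d=z["d"]
    m=(d>0)&(p.max(-1)<60)&(np.abs(W[...,2]-2)<9)&(np.abs(W[...,0]-525)<135)&(np.abs(W[...,1]+30)<165)
    k,l,s,c=cv2.connectedComponentsWithStats(m.astype(np.uint8)); i=1+s[1:,4].argmax()
    w=W[l==i]; print(n,cv2.minAreaRect(w[:,:2].astype(np.float32)),w.mean(0))
show()
R=tool(189,30); A=get_obs()["eef_pos"]+[0,0,70]; goal(A,R)
g,q,R=pre((512.5,-94.5,29.5),176,-30,1.8); goal(g+[0,0,55],R)
E
```

```text
top ((524.2968139648438, -29.856964111328125), (269.1156311035156, 198.14205932617188), 85.00821685791016) [522.27127855 -30.08582795   2.52743402]
scene ((524.809326171875, -29.237548828125), (268.6474609375, 202.46087646484375), 85.09651947021484) [529.39558267 -33.77609135   2.34798909]
t 4.85 p [579.  228.2  43.5] x [-0.988 -0.155  0.003] z [ 0.075 -0.494 -0.866] q [ 0.58  0.51  1.78 -0.52  1.14 -0.86] g 51.1 53.754278775304556 [0.9 1.  6.1]
row [ 0.0002 -0.035  -0.0606] [ 0.  -0.2  0. ]
grasp [ 511.8 -104.6   47. ]
row [ 0.1183 -0.3047  0.1087] [-59.7  -0.2  13.5]
```

Call:
send_rows --plan '[[[0,-0.018,-0.03,0,0,0,0.044],[0,-0.035,-0.061,0,0,0,0.044],[0,-0.035,-0.061,0,0,0,0.044],[0.112,-0.305,0.109,-59.7,-0.2,13.5,0.044],[0.112,-0.305,0.109,-59.7,-0.2,13.5,0.044],[0.112,-0.305,0.109,-59.7,-0.2,13.5,0.044],[0.112,-0.305,0.109,-59.7,-0.2,13.5,0.044],[0.112,-0.305,0.109,-59.7,-0.2,13.5,0.044],[0.112,-0.305,0.109,-59.7,-0.2,13.5,0.044],[0.112,-0.305,0.109,-59.7,-0.2,13.5,0.044]]]'

```text
time: 5.85
eef_pos: [516.9, -103.9, 101.3]
tcp_rot: [0.01, 0.028, 0.973, 0.231]
ft_force: [1.3, -0.4, -3.3]
grip_width: 50.8
gripper_force: 53.6
```

```bash
python3 - <<'E'
from h import *
show(); g,q,R=pre((518,-94.5,29.5),176,-30,1.8); goal(g+[0,0,55],R)
E
```

```text
t 5.85 p [ 516.9 -103.9  101.3] x [-0.998  0.059 -0.007] z [ 0.032  0.449 -0.893] q [-0.5   0.25  2.    0.47  1.14 -2.27] g 50.8 53.550758734345436 [ 1.3 -0.4 -3.3]
grasp [ 517.3 -104.6   47. ]
row [-0.0004 -0.0002 -0.0009] [-3.3  0.   0.8]
```

```bash
python3 - <<'E'
from h import *
g,q,R=pre((518,-94.5,29.5),176,-30,1.8); goal(g+[0,0,15],R);goal(g,R)
E
```

```text
grasp [ 517.3 -104.6   47. ]
row [-0.0001 -0.0182  0.0348] [-3.3  0.   0.8]
row [-0.     -0.025   0.0482] [-3.3  0.   0.8]
```

Call:
send_rows --plan '[[[0,-0.009,0.017,-3.3,0,0.8,0.044],[0,-0.0182,0.0348,-3.3,0,0.8,0.044],[0,-0.021,0.04,-3.3,0,0.8,0.044],[0,-0.023,0.044,-3.3,0,0.8,0.044],[0,-0.025,0.0482,-3.3,0,0.8,0.044],[0,-0.025,0.0482,-3.3,0,0.8,0.044],[0,-0.025,0.0482,-3.3,0,0.8,0.044]]]'

```text
time: 6.55
eef_pos: [518.2, -102.7, 47.4]
tcp_rot: [0.008, 0.033, 0.966, 0.256]
ft_force: [-0.8, -0.6, -2.7]
grip_width: 50.8
gripper_force: 53.7
```

```bash
python3 - <<'E'
from h import *
show()
E
```

```text
t 6.55 p [ 518.2 -102.7   47.4] x [-0.998  0.068  0.002] z [ 0.032  0.494 -0.869] q [-0.52  0.35  2.01  0.53  1.09 -2.35] g 50.8 53.65161303430796 [-0.8 -0.6 -2.7]
```

Call:
send_rows --plan '[[[0,-0.0005,0.0008,0,0,0,0.044],[0,-0.0005,0.001,0,0,0,0.044],[0,-0.0005,0.001,0,0,0,0.062],[0,-0.0005,0.001,0,0,0,0.062],[0,-0.0005,0.001,0,0,0,0.062],[0,0,-0.02,0,0,0,0.062],[0,0,-0.05,0,0,0,0.062],[0,0,-0.08,0,0,0,0.062],[0,0,-0.1,0,0,0,0.062],[0,0,-0.1,0,0,0,0.062]]]'

```text
time: 7.55
eef_pos: [516.4, -155.3, 136.4]
tcp_rot: [0.01, 0.034, 0.966, 0.255]
ft_force: [0.3, -0.2, 0.9]
grip_width: 62.1
gripper_force: 0.0
```

```bash
python3 - <<'E'
from h import *
show(); goal((518,-95,190),tool(176))
E
```

```text
t 7.55 p [ 516.4 -155.3  136.4] x [-0.997  0.071 -0.003] z [ 0.037  0.492 -0.87 ] q [-0.6   0.26  1.92  0.46  1.27 -2.31] g 62.1 0.0 [ 0.3 -0.2  0.9]
row [ 0.0026  0.0789 -0.0169] [29.6  0.2 -0. ]
```

Now to vertical over bar1, to look and measure.

Call:
send_rows --plan '[[[0.0026,0.079,-0.017,29.6,0.2,0,0.062],[0.0026,0.079,-0.017,29.6,0.2,0,0.062],[0.0026,0.079,-0.017,29.6,0.2,0,0.062],[0.0026,0.079,-0.017,29.6,0.2,0,0.062],[0.0026,0.079,-0.017,29.6,0.2,0,0.062],[0.0026,0.079,-0.017,29.6,0.2,0,0.062]]]'

```text
time: 8.15
eef_pos: [515.3, -91.7, 186.2]
tcp_rot: [-0.004, 0.033, 0.999, 0.002]
ft_force: [-0.6, -1.0, -0.4]
grip_width: 61.9
gripper_force: 0.0
```

```bash
python3 - <<'E'
from h import *
show()
p,d=get_image("wrist"); W=cloud("wrist",d)
cv2.imwrite("pics/w3.png",p[60:300,100:420].repeat(2,0).repeat(2,1))
r,y=barfit(W,p,d,(518,-95),lo=51.5)
g,q,R=pre((*r[0],29),180+y,30); goal(q,R)
E
```

```text
t 8.15 p [515.3 -91.7 186.2] x [-0.998  0.067  0.009] z [-0.008  0.005 -1.   ] q [-0.23  0.04  1.99  0.    1.12 -1.73] g 61.9 0.0 [-0.6 -1.  -0.4]
bar 4760 [520.2 -93.2] [34.7 89.7] yaw -4.6 z 55.5
grasp [521.  -82.7  47.2]
row [-0.0061  0.0398  0.0872] [30.2 -0.3  0.8]
```

View pics/w3.png

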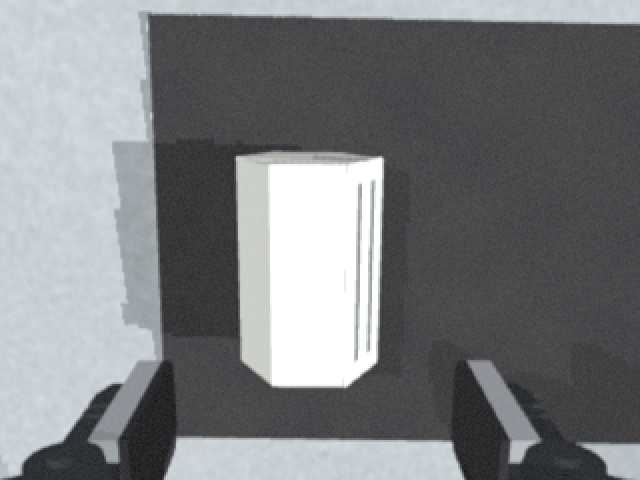

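The bar lies on the mat and its two lines (360-375, 265) are now on the upper +y facet, so it is one flat off. Now the second roll.

Call:
send_rows --plan '[[[-0.006,0.04,0.0,15,-0.2,0.4,0.062],[-0.006,0.04,0.04,30.2,-0.3,0.8,0.062],[-0.006,0.04,0.087,30.2,-0.3,0.8,0.062],[-0.006,0.04,0.087,30.2,-0.3,0.8,0.062],[-0.006,0.04,0.087,30.2,-0.3,0.8,0.062],[-0.006,0.04,0.087,30.2,-0.3,0.8,0.062]]]'

```text
time: 8.8
eef_pos: [524.4, -53.4, 99.9]
tcp_rot: [-0.01, 0.039, 0.965, -0.258]
ft_force: [0.1, -0.4, 0.5]
grip_width: 62.0
gripper_force: 0.0
```

```bash
python3 - <<'E'
from h import *
show(); g,q,R=pre((520.2,-93.2,29),175.4,30); goal(g,R)
E
```

```text
t 8.8 p [524.4 -53.4  99.9] x [-0.997  0.081 -0.   ] z [-0.04  -0.498 -0.867] q [ 0.15  0.23  2.04 -0.58  1.08 -1.  ] g 62.0 0.0 [ 0.1 -0.4  0.5]
grasp [521.  -82.7  47.2]
row [0.0009 0.0008 0.0604] [ 0.1 -0.  -0. ]
```

Call:
send_rows --plan '[[[0.0009,0.0008,0.02,0,0,0,0.062],[0.0009,0.0008,0.04,0,0,0,0.062],[0.0009,0.0008,0.05,0,0,0,0.062],[0.0009,0.0008,0.06,0,0,0,0.062],[0.0009,0.0008,0.06,0,0,0,0.062],[0.0009,0.0008,0.06,0,0,0,0.048],[0.0009,0.0008,0.06,0,0,0,0.044],[0.0009,0.0008,0.06,0,0,0,0.044],[0.0009,0.0008,0.06,0,0,0,0.044]]]' --grip_force 50

```text
time: 9.7
eef_pos: [522.0, -82.1, 49.0]
tcp_rot: [-0.009, 0.039, 0.965, -0.259]
ft_force: [1.4, -0.5, 2.7]
grip_width: 50.6
gripper_force: 53.4
```

```bash
python3 - <<'E'
from h import *
show(); o=get_obs(); t=22-(o["eef_pos"][2]-29)/.866; print("t",t)
goal(o["eef_pos"]+[0,0,55],tool(175.4,30)); g,q,R=pre((520,-93.5,29.3),175.4,-30,t); goal(g+[0,0,55],R); goal(g,R)
E
```

```text
t 9.7 p [522.  -82.1  49. ] x [-0.997  0.08  -0.004] z [-0.037 -0.5   -0.865] q [ 0.1   0.3   2.08 -0.64  0.97 -0.96] g 50.6 53.358685690909624 [ 1.4 -0.5  2.7]
t -1.12370762313774
row [-0.0002 -0.0276 -0.0476] [-0.1  0.2 -0.1]
grasp [ 519.1 -105.    49.3]
row [ 0.0009 -0.0477 -0.0363] [-60.1   0.2   0. ]
row [ 0.0011 -0.0202  0.0113] [-60.1   0.2   0. ]
```

Call:
send_rows --plan '[[[0,-0.014,-0.024,0,0,0,0.044],[0,-0.028,-0.048,0,0,0,0.044],[0.001,-0.048,-0.036,-60,0.2,0,0.044],[0.001,-0.048,-0.036,-60,0.2,0,0.044],[0.001,-0.048,-0.036,-60,0.2,0,0.044],[0.001,-0.048,-0.036,-60,0.2,0,0.044],[0.001,-0.048,-0.036,-60,0.2,0,0.044],[0.001,-0.048,-0.036,-60,0.2,0,0.044],[0.001,-0.048,-0.036,-60,0.2,0,0.044],[0.001,-0.048,-0.036,-60,0.2,0,0.044]]]'

```text
time: 10.7
eef_pos: [516.9, -108.0, 101.0]
tcp_rot: [0.009, 0.042, 0.965, 0.259]
ft_force: [-0.2, 0.2, -2.6]
grip_width: 50.7
gripper_force: 53.8
```

```bash
python3 - <<'E'
from h import *
show(); g,q,R=pre((520,-93.5,29),175.4,-30,-.7); goal(g+[0,0,15],R); goal(g,R)
E
```

```text
t 10.7 p [ 516.9 -108.   101. ] x [-0.996  0.085  0.005] z [ 0.038  0.5   -0.865] q [-0.54  0.27  1.99  0.51  1.18 -2.29] g 50.7 53.7603198364377 [-0.2  0.2 -2.6]
grasp [ 519.1 -104.8   48.7]
row [-0.0021 -0.0158  0.034 ] [ 0.1 -0.1 -0.4]
row [-0.0022 -0.0234  0.047 ] [ 0.1 -0.1 -0.4]
```

Call:
send_rows --plan '[[[-0.002,-0.008,0.017,0,0,0,0.044],[-0.002,-0.016,0.034,0,0,0,0.044],[-0.002,-0.0195,0.04,0,0,0,0.044],[-0.002,-0.0215,0.044,0,0,0,0.044],[-0.002,-0.0234,0.047,0,0,0,0.044],[-0.002,-0.0234,0.047,0,0,0,0.044]]]'

```text
time: 11.3
eef_pos: [520.5, -102.3, 51.2]
tcp_rot: [0.01, 0.039, 0.965, 0.258]
ft_force: [-0.0, 0.6, -2.2]
grip_width: 50.8
gripper_force: 53.7
```

```bash
python3 - <<'E'
from h import *
show()
E
```

```text
t 11.3 p [ 520.5 -102.3   51.2] x [-0.997  0.08   0.001] z [ 0.039  0.497 -0.867] q [-0.52  0.34  2.01  0.53  1.09 -2.34] g 50.8 53.71538585051894 [-0.   0.6 -2.2]
```

Call:
send_rows --plan '[[[0,-0.0007,0.0012,0,0,0,0.044],[0,-0.001,0.0018,0,0,0,0.044],[0,-0.001,0.0018,0,0,0,0.044]]]'

```text
time: 11.6
eef_pos: [520.6, -102.8, 49.3]
tcp_rot: [0.01, 0.039, 0.965, 0.258]
ft_force: [0.1, -0.5, -2.4]
grip_width: 50.5
gripper_force: 53.8
```

Call:
send_rows --plan '[[[0,-0.0005,0.0008,0,0,0,0.044],[0,-0.0008,0.0013,0,0,0,0.044],[0,-0.0008,0.0013,0,0,0,0.044]]]'

```text
time: 11.9
eef_pos: [520.7, -102.8, 49.0]
tcp_rot: [0.01, 0.039, 0.965, 0.259]
ft_force: [-3.5, -0.8, 6.8]
grip_width: 50.5
gripper_force: 54.7
```

Contact. Release and back off.

Call:
send_rows --plan '[[[0,0,0,0,0,0,0.062],[0,0,0,0,0,0,0.062],[0,0,0,0,0,0,0.062],[0,0,-0.02,0,0,0,0.062],[0,0,-0.06,0,0,0,0.062],[0,0,-0.1,0,0,0,0.062],[0,0,-0.13,0,0,0,0.062],[0,0,-0.15,0,0,0,0.062]]]'

```text
time: 12.7
eef_pos: [515.3, -178.8, 179.8]
tcp_rot: [0.011, 0.039, 0.965, 0.257]
ft_force: [0.5, -0.2, -0.1]
grip_width: 62.2
gripper_force: 0.0
```

```bash
python3 - <<'E'
from h import *
show()
for n in ["top"]:
    p,d=get_image(n); W=cloud(n,d); barfit(W,p,d,(403,333)); barfit(W,p,d,(520,-95)); 
goal((450,336,190),tool(181))
E
```

```text
t 12.7 p [ 515.3 -178.8  179.8] x [-0.997  0.081 -0.002] z [ 0.042  0.496 -0.867] q [-0.64  0.23  1.87  0.45  1.36 -2.29] g 62.2 0.0 [ 0.5 -0.2 -0.1]
bar 457 [404.6 332.3] [90.5 37. ] yaw 4.3 z 51.2
bar 474 [520.3 -92.8] [41.3 90.9] yaw -4.5 z 53.9
row [0.1086 0.4466 0.245 ] [29.7  1.8 -5.5]
```

```bash
python3 - <<'E'
from h import *
goal((404,334,190),tool(183))
E
```

```text
row [0.1543 0.4417 0.242 ] [29.6  2.3 -7.5]
```

Call:
send_rows --plan '[[[0.01,0.02,-0.02,10,0,0,0.062],[0.154,0.442,0.242,29.6,2.3,-7.5,0.062],[0.154,0.442,0.242,29.6,2.3,-7.5,0.062],[0.154,0.442,0.242,29.6,2.3,-7.5,0.062],[0.154,0.442,0.242,29.6,2.3,-7.5,0.062],[0.154,0.442,0.242,29.6,2.3,-7.5,0.062],[0.154,0.442,0.242,29.6,2.3,-7.5,0.062],[0.154,0.442,0.242,29.6,2.3,-7.5,0.062],[0.154,0.442,0.242,29.6,2.3,-7.5,0.062],[0.154,0.442,0.242,29.6,2.3,-7.5,0.062]]]'

```text
time: 13.75
eef_pos: [413.4, 273.6, 189.7]
tcp_rot: [-0.003, -0.028, 1.0, 0.003]
ft_force: [1.1, 0.4, -0.3]
grip_width: 62.0
gripper_force: 0.0
```

```bash
python3 - <<'E'
from h import *
show();goal((404,334,190),tool(183))
E
```

```text
t 13.75 p [413.4 273.6 189.7] x [-0.998 -0.055  0.006] z [-0.007  0.005 -1.   ] q [ 0.53 -0.03  2.05  0.01  1.12 -1.1 ] g 62.0 0.0 [ 1.1  0.4 -0.3]
row [0.006  0.0608 0.0001] [ 0.3 -0.4  0.2]
```

Call:
send_rows --plan '[[[0.006,0.061,0,0,0,0,0.062],[0.006,0.061,0,0,0,0,0.062],[0.006,0.061,0,0,0,0,0.062],[0.006,0.061,0,0,0,0,0.062]]]'

```text
time: 14.15
eef_pos: [405.2, 331.2, 190.1]
tcp_rot: [-0.004, -0.028, 1.0, 0.002]
ft_force: [-0.2, -1.2, 0.3]
grip_width: 62.0
gripper_force: 0.0
```

```bash
python3 - <<'E'
from h import *
show()
p,d=get_image("wrist"); W=cloud("wrist",d)
r,y=barfit(W,p,d,(404,333),lo=48.5)
g,q,R=pre((*r[0],26),180+y,30); goal(q,R)
E
```

```text
t 14.15 p [405.2 331.2 190.1] x [-0.998 -0.055  0.007] z [-0.007  0.004 -1.   ] q [ 0.63  0.03  1.99  0.01  1.12 -1.  ] g 62.0 0.0 [-0.2 -1.2  0.3]
bar 4673 [405.5 335.7] [90.5 34.9] yaw 2.2 z 52.7
grasp [405.1 346.2  44.2]
row [-0.0017  0.045   0.0942] [30.2 -0.1  1. ]
```

Call:
send_rows --plan '[[[-0.002,0.045,0.0,15,0,0.5,0.062],[-0.002,0.045,0.045,30.2,0,1,0.062],[-0.002,0.045,0.094,30.2,0,1,0.062],[-0.002,0.045,0.094,30.2,0,1,0.062],[-0.002,0.045,0.094,30.2,0,1,0.062],[-0.002,0.045,0.094,30.2,0,1,0.062],[-0.002,0.045,0.094,30.2,0,1,0.062]]]'

```text
time: 14.9
eef_pos: [406.2, 377.5, 99.7]
tcp_rot: [0.005, -0.017, 0.967, -0.256]
ft_force: [-0.3, 0.0, 0.6]
grip_width: 62.1
gripper_force: 0.0
```

```bash
python3 - <<'E'
from h import *
show(); g,q,R=pre((405.5,335.2,26),182.2,30); goal(g,R)
E
```

```text
t 14.9 p [406.2 377.5  99.7] x [-0.999 -0.036 -0.002] z [ 0.019 -0.494 -0.869] q [ 0.89  0.43  1.77 -0.34  1.36 -0.57] g 62.1 0.0 [-0.3  0.   0.6]
grasp [405.1 345.7  44.2]
row [ 0.0024 -0.0002  0.0639] [ 0.4  0.  -0.2]
```

Call:
send_rows --plan '[[[0.002,0,0.02,0.3,0,0,0.062],[0.002,0,0.04,0.3,0,0,0.062],[0.002,0,0.055,0.3,0,0,0.062],[0.002,0,0.0635,0.3,0,0,0.062],[0.002,0,0.0635,0.3,0,0,0.062],[0.002,0,0.0635,0.3,0,0,0.048],[0.002,0,0.0635,0.3,0,0,0.044],[0.002,0,0.0635,0.3,0,0,0.044],[0.002,0,0.0635,0.3,0,0,0.044]]]' --grip_force 50

```text
time: 15.8
eef_pos: [404.6, 346.4, 43.9]
tcp_rot: [0.005, -0.018, 0.965, -0.261]
ft_force: [0.5, -1.7, 6.1]
grip_width: 50.4
gripper_force: 55.1
```

```bash
python3 - <<'E'
from h import *
show(); o=get_obs(); t=22-(o["eef_pos"][2]-26)/.866; print("t",t)
goal(o["eef_pos"]+[0,0,70],tool(182.2,30)); g,q,R=pre((531,35,29),175,-30,t); goal(g+[0,0,55],R)
E
```

```text
t 15.8 p [404.6 346.4  43.9] x [-0.999 -0.038 -0.   ] z [ 0.02  -0.503 -0.864] q [ 0.87  0.47  1.85 -0.37  1.26 -0.55] g 50.4 55.13109871186316 [ 0.5 -1.7  6.1]
t 1.3227745520241072
row [-0.     -0.0352 -0.0605] [-0.2  0.  -0. ]
grasp [530.1  24.7  46.9]
row [-0.1131 -0.3111  0.1141] [-60.1   0.    7.5]
```

Call:
send_rows --plan '[[[0,-0.022,-0.039,0,0,0,0.044],[0,-0.045,-0.078,0,0,0,0.044],[0,-0.045,-0.078,0,0,0,0.044],[-0.113,-0.321,0.097,-60,0,7.5,0.044],[-0.113,-0.321,0.097,-60,0,7.5,0.044],[-0.113,-0.321,0.097,-60,0,7.5,0.044],[-0.113,-0.321,0.097,-60,0,7.5,0.044],[-0.113,-0.321,0.097,-60,0,7.5,0.044],[-0.113,-0.321,0.097,-60,0,7.5,0.044],[-0.113,-0.321,0.097,-60,0,7.5,0.044]]]'

```text
time: 16.8
eef_pos: [517.8, 53.9, 120.8]
tcp_rot: [0.008, 0.035, 0.978, 0.205]
ft_force: [-0.5, 0.7, -3.6]
grip_width: 50.7
gripper_force: 54.4
```

```bash
python3 - <<'E'
from h import *
show(); g,q,R=pre((531,35,29),175,-30,1.3); goal(g+[0,0,15],R); goal(g,R)
E
```

```text
t 16.8 p [517.8  53.9 120.8] x [-0.997  0.073 -0.001] z [ 0.03   0.401 -0.916] q [-0.2   0.12  2.1   0.48  1.04 -1.97] g 50.7 54.368534283712506 [-0.5  0.7 -3.6]
grasp [530.1  24.7  46.9]
row [-0.0144 -0.0495  0.0426] [-6.3 -0.3  0.8]
row [-0.0143 -0.0555  0.0563] [-6.3 -0.3  0.8]
```

Call:
send_rows --plan '[[[-0.014,-0.04,0.02,-6.3,-0.3,0.8,0.044],[-0.0144,-0.0495,0.0426,-6.3,-0.3,0.8,0.044],[-0.0144,-0.0495,0.0426,-6.3,-0.3,0.8,0.044],[-0.0144,-0.0525,0.0494,-6.3,-0.3,0.8,0.044],[-0.0144,-0.054,0.053,-6.3,-0.3,0.8,0.044],[-0.0144,-0.0555,0.0563,-6.3,-0.3,0.8,0.044],[-0.0144,-0.0555,0.0563,-6.3,-0.3,0.8,0.044],[-0.0144,-0.0555,0.0563,-6.3,-0.3,0.8,0.044]]]'

```text
time: 17.6
eef_pos: [529.4, 26.4, 47.0]
tcp_rot: [0.009, 0.042, 0.966, 0.256]
ft_force: [0.3, 0.7, -0.6]
grip_width: 50.6
gripper_force: 54.6
```

Call:
send_rows --plan '[[[0,-0.0004,0.0006,0,0,0,0.044],[0,-0.0005,0.0009,0,0,0,0.044],[0,-0.0005,0.0009,0,0,0,0.044]]]'

```text
time: 17.9
eef_pos: [529.4, 26.3, 46.9]
tcp_rot: [0.009, 0.042, 0.965, 0.257]
ft_force: [-2.5, 1.0, 6.1]
grip_width: 50.9
gripper_force: 55.4
```

Call:
send_rows --plan '[[[0,0,0,0,0,0,0.062],[0,0,0,0,0,0,0.062],[0,0,0,0,0,0,0.062],[0,0,-0.02,0,0,0,0.062],[0,0,-0.06,0,0,0,0.062],[0,0,-0.1,0,0,0,0.062],[0,0.04,-0.117,15,0,0,0.062],[0,0.079,-0.117,30,0,0,0.062],[0,0.079,-0.117,30,0,0,0.062],[0,0.079,-0.117,30,0,0,0.062]]]'

```text
time: 18.9
eef_pos: [532.2, 37.3, 188.8]
tcp_rot: [0.001, 0.043, 0.999, -0.004]
ft_force: [-0.2, 0.8, -0.1]
grip_width: 61.9
gripper_force: 0.0
```

```bash
python3 - <<'E'
from h import *
show()
p,d=get_image("wrist"); W=cloud("wrist",d)
cv2.imwrite("pics/w4.png",cv2.resize(p,(640,480),interpolation=cv2.INTER_CUBIC))
r,y=barfit(W,p,d,(530,35),lo=51.5)
g,q,R=pre((*r[0],29),180+y,30); goal(q,R)
E
```

```text
t 18.9 p [532.2  37.3 188.8] x [-0.996  0.086 -0.002] z [ 0.001 -0.009 -1.   ] q [ 0.03  0.05  1.98 -0.01  1.12 -1.45] g 61.9 0.0 [-0.2  0.8 -0.1]
bar 4580 [529.6  38.2] [33.1 90. ] yaw -4.9 z 54.3
grasp [530.5  48.7  47.2]
row [0.0018 0.041  0.0881] [29.5 -0.   0.1]
```

View pics/w4.png

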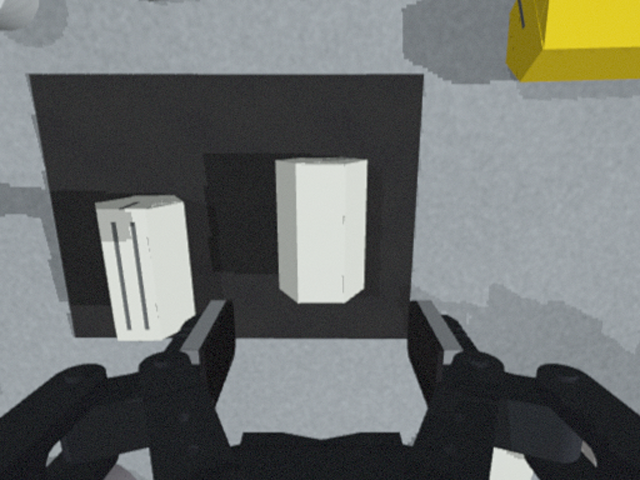

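Bar1's two lines are on its top flat (115-145, 275). Bar2 shows no mark yet, which fits one roll done out of three. I'll check whether bar1 has shifted.

```bash
python3 - <<'E'
from h import *
p,d=get_image("wrist"); W=cloud("wrist",d); barfit(W,p,d,(530,-93),lo=51.5,rad=90)
n="top"; p,d=get_image(n); W=cloud(n,d)
for c in [(530,-93)]:
    m=(np.hypot(W[...,0]-c[0],W[...,1]-c[1])<75)&(W[...,2]>48)&(p.max(-1)>120); w=W[m]; print(len(w), w.mean(0) if len(w) else 0)
E
```

```text
bar 4119 [546.8 -86.5] [33.1 91. ] yaw -4.0 z 53.7
434 [546.46051229 -88.91057083  61.00555621]
```

Call:
send_rows --plan '[[[0.002,0.041,0.0,15,0,0,0.062],[0.002,0.041,0.045,29.5,0,0,0.062],[0.002,0.041,0.088,29.5,0,0,0.062],[0.002,0.041,0.088,29.5,0,0,0.062],[0.002,0.041,0.088,29.5,0,0,0.062],[0.002,0.041,0.088,29.5,0,0,0.062]]]'

```text
time: 19.65
eef_pos: [531.6, 76.0, 97.0]
tcp_rot: [-0.015, 0.042, 0.966, -0.256]
ft_force: [0.2, -0.1, 0.2]
grip_width: 61.9
gripper_force: 0.0
```

```bash
python3 - <<'E'
from h import *
show(); g,q,R=pre((529.6,37.7,29),175.1,30); goal(g,R)
E
```

```text
t 19.65 p [531.6  76.   97. ] x [-0.996  0.088  0.007] z [-0.05  -0.493 -0.869] q [ 0.37  0.31  1.94 -0.5   1.18 -0.86] g 61.9 0.0 [ 0.2 -0.1  0.2]
grasp [530.5  48.2  47.2]
row [-0.0017  0.0005  0.057 ] [ 0.3 -0.4  0.1]
```

Bar1 was knocked about 27 mm to (547,-87). It is still well inside the mat with the mark up. I'll continue with bar2.

Call:
send_rows --plan '[[[-0.001,0.0005,0.02,0.3,-0.3,0,0.062],[-0.0015,0.0005,0.04,0.3,-0.3,0,0.062],[-0.0015,0.0005,0.05,0.3,-0.3,0,0.062],[-0.0015,0.0005,0.0575,0.3,-0.3,0,0.062],[-0.0015,0.0005,0.0575,0.3,-0.3,0,0.062],[-0.0015,0.0005,0.0575,0.3,-0.3,0,0.048],[-0.0015,0.0005,0.0575,0.3,-0.3,0,0.044],[-0.0015,0.0005,0.0575,0.3,-0.3,0,0.044],[-0.0015,0.0005,0.0575,0.3,-0.3,0,0.044]]]' --grip_force 50

```text
time: 20.55
eef_pos: [531.5, 48.4, 49.2]
tcp_rot: [-0.01, 0.041, 0.965, -0.26]
ft_force: [-0.3, -2.2, 5.6]
grip_width: 50.4
gripper_force: 54.9
```

```bash
python3 - <<'E'
from h import *
show(); o=get_obs(); t=22-(o["eef_pos"][2]-29)/.866; print("t",t)
goal(o["eef_pos"]+[0,0,55],tool(175,30)); g,q,R=pre((529.5,37,29),175,-30,t); goal(g+[0,0,55],R)
E
```

```text
t 20.55 p [531.5  48.4  49.2] x [-0.996  0.084 -0.002] z [-0.041 -0.501 -0.865] q [ 0.33  0.36  1.99 -0.55  1.09 -0.83] g 50.4 54.86879959702492 [-0.3 -2.2  5.6]
t -1.2719149602225421
row [-0.0001 -0.0276 -0.0476] [-0.1  0.2  0.1]
grasp [528.5  25.4  49.2]
row [ 0.001  -0.0476 -0.0359] [-60.1   0.1   0.2]
```

Call:
send_rows --plan '[[[0,-0.014,-0.024,0,0,0,0.044],[0,-0.028,-0.048,0,0,0,0.044],[0.001,-0.048,-0.036,-60,0.2,0,0.044],[0.001,-0.048,-0.036,-60,0.2,0,0.044],[0.001,-0.048,-0.036,-60,0.2,0,0.044],[0.001,-0.048,-0.036,-60,0.2,0,0.044],[0.001,-0.048,-0.036,-60,0.2,0,0.044],[0.001,-0.048,-0.036,-60,0.2,0,0.044],[0.001,-0.048,-0.036,-60,0.2,0,0.044],[0.001,-0.048,-0.036,-60,0.2,0,0.044]]]'

```text
time: 21.55
eef_pos: [526.7, 22.6, 100.8]
tcp_rot: [0.009, 0.044, 0.965, 0.259]
ft_force: [-0.4, 0.3, -2.6]
grip_width: 50.5
gripper_force: 54.2
```

```bash
python3 - <<'E'
from h import *
show(); g,q,R=pre((529.5,37,29),175,-30,-1.3); goal(g+[0,0,15],R); goal(g,R)
E
```

```text
t 21.55 p [526.7  22.6 100.8] x [-0.996  0.09   0.006] z [ 0.039  0.498 -0.866] q [-0.31  0.2   2.08  0.59  1.07 -2.13] g 50.5 54.18844481930137 [-0.4  0.3 -2.6]
grasp [528.5  25.4  49.2]
row [-0.0018 -0.0157  0.0332] [-0.  -0.2 -0.3]
row [-0.0019 -0.0232  0.0462] [-0.  -0.2 -0.3]
```

Call:
send_rows --plan '[[[-0.002,-0.008,0.017,0,0,0,0.044],[-0.002,-0.016,0.034,0,0,0,0.044],[-0.002,-0.0195,0.04,0,0,0,0.044],[-0.002,-0.0215,0.0435,0,0,0,0.044],[-0.002,-0.0234,0.047,0,0,0,0.044],[-0.002,-0.0242,0.0483,0,0,0,0.044],[-0.002,-0.0242,0.0483,0,0,0,0.044]]]'

```text
time: 22.25
eef_pos: [530.0, 28.2, 49.3]
tcp_rot: [0.01, 0.041, 0.965, 0.258]
ft_force: [0.2, 0.3, -1.9]
grip_width: 50.5
gripper_force: 54.2
```

Call:
send_rows --plan '[[[0,-0.0005,0.0008,0,0,0,0.044],[0,-0.0007,0.0012,0,0,0,0.044],[0,-0.0007,0.0012,0,0,0,0.044]]]'

```text
time: 22.55
eef_pos: [530.1, 28.1, 49.2]
tcp_rot: [0.01, 0.041, 0.965, 0.258]
ft_force: [-3.8, -0.6, 7.1]
grip_width: 50.4
gripper_force: 55.2
```

Call:
send_rows --plan '[[[0,0,0,0,0,0,0.062],[0,0,0,0,0,0,0.062],[0,0,0,0,0,0,0.062],[0,0,-0.02,0,0,0,0.062],[0,0,-0.06,0,0,0,0.062],[0,0,-0.1,0,0,0,0.062],[0,0.04,-0.117,15,0,0,0.062],[0,0.079,-0.117,30,0,0,0.062],[0,0.079,-0.117,30,0,0,0.062],[0,0.079,-0.117,30,0,0,0.062]]]'

```text
time: 23.55
eef_pos: [532.6, 39.6, 191.2]
tcp_rot: [0.001, 0.041, 0.999, -0.003]
ft_force: [0.6, 0.2, -0.8]
grip_width: 62.2
gripper_force: 0.0
```

```bash
python3 - <<'E'
from h import *
show()
p,d=get_image("wrist"); W=cloud("wrist",d)
cv2.imwrite("pics/w5.png",cv2.resize(p,(640,480),interpolation=cv2.INTER_CUBIC))
r,y=barfit(W,p,d,(530,37),lo=51.5)
g,q,R=pre((*r[0],29),180+y,30); goal(q,R)
E
```

```text
t 23.55 p [532.6  39.6 191.2] x [-0.997  0.083 -0.003] z [ 0.002 -0.005 -1.   ] q [ 0.03  0.05  1.97 -0.01  1.12 -1.45] g 62.2 0.0 [ 0.6  0.2 -0.8]
bar 4539 [530.7  41.2] [33.4 89.3] yaw -4.7 z 54.3
grasp [531.6  51.7  47.2]
row [0.0013 0.0415 0.0907] [29.7  0.  -0. ]
```

View pics/w5.png

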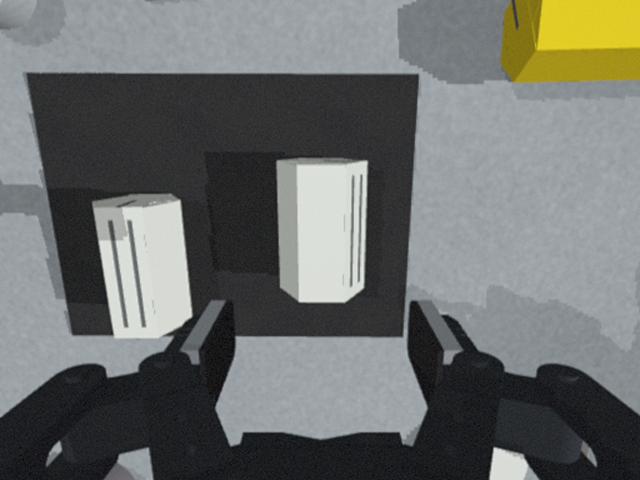

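Bar2's lines are now on its upper +y facet (355,230), so one more roll does it.

Call:
send_rows --plan '[[[0.0013,0.041,0.0,15,0,0,0.062],[0.0013,0.041,0.045,29.7,0,0,0.062],[0.0013,0.041,0.0905,29.7,0,0,0.062],[0.0013,0.041,0.0905,29.7,0,0,0.062],[0.0013,0.041,0.0905,29.7,0,0,0.062],[0.0013,0.041,0.0905,29.7,0,0,0.062]]]'

```text
time: 24.2
eef_pos: [532.8, 79.1, 97.2]
tcp_rot: [-0.013, 0.04, 0.966, -0.256]
ft_force: [0.2, -0.6, 0.2]
grip_width: 61.9
gripper_force: 0.0
```

```bash
python3 - <<'E'
from h import *
show(); g,q,R=pre((530.7,40.9,29),175.1,30); goal(g,R)
E
```

```text
t 24.2 p [532.8  79.1  97.2] x [-0.996  0.084  0.005] z [-0.046 -0.493 -0.869] q [ 0.37  0.32  1.94 -0.5   1.19 -0.86] g 61.9 0.0 [ 0.2 -0.6  0.2]
grasp [531.6  51.4  47.2]
row [-0.0014  0.0006  0.0572] [ 0.3 -0.2  0.2]
```

Call:
send_rows --plan '[[[-0.001,0.0005,0.02,0.3,-0.2,0,0.062],[-0.0014,0.0005,0.04,0.3,-0.2,0,0.062],[-0.0014,0.0005,0.05,0.3,-0.2,0,0.062],[-0.0014,0.0005,0.0575,0.3,-0.2,0,0.062],[-0.0014,0.0005,0.0575,0.3,-0.2,0,0.062],[-0.0014,0.0005,0.0575,0.3,-0.2,0,0.048],[-0.0014,0.0005,0.0575,0.3,-0.2,0,0.044],[-0.0014,0.0005,0.0575,0.3,-0.2,0,0.044],[-0.0014,0.0005,0.0575,0.3,-0.2,0,0.044]]]' --grip_force 50

```text
time: 25.1
eef_pos: [532.7, 51.2, 48.8]
tcp_rot: [-0.01, 0.04, 0.965, -0.259]
ft_force: [-0.2, -0.0, 5.9]
grip_width: 50.4
gripper_force: 54.7
```

Call:
send_rows --plan '[[[0,-0.014,-0.024,0,0,0,0.044],[0,-0.028,-0.048,0,0,0,0.044],[0.001,-0.048,-0.036,-60,0.2,0,0.044],[0.001,-0.048,-0.036,-60,0.2,0,0.044],[0.001,-0.048,-0.036,-60,0.2,0,0.044],[0.001,-0.048,-0.036,-60,0.2,0,0.044],[0.001,-0.048,-0.036,-60,0.2,0,0.044],[0.001,-0.048,-0.036,-60,0.2,0,0.044],[0.001,-0.048,-0.036,-60,0.2,0,0.044],[0.001,-0.048,-0.036,-60,0.2,0,0.044]]]'

```text
time: 26.1
eef_pos: [527.4, 25.0, 100.4]
tcp_rot: [0.008, 0.044, 0.965, 0.259]
ft_force: [0.2, -0.8, -3.0]
grip_width: 50.8
gripper_force: 54.0
```

Call:
send_rows --plan '[[[-0.002,-0.008,0.017,0,0,0,0.044],[-0.002,-0.016,0.034,0,0,0,0.044],[-0.002,-0.0195,0.04,0,0,0,0.044],[-0.002,-0.0215,0.0435,0,0,0,0.044],[-0.002,-0.0234,0.047,0,0,0,0.044],[-0.002,-0.024,0.048,0,0,0,0.044],[-0.002,-0.024,0.048,0,0,0,0.044]]]'

```text
time: 26.8
eef_pos: [531.0, 30.6, 49.5]
tcp_rot: [0.009, 0.04, 0.965, 0.258]
ft_force: [0.2, -0.6, -2.6]
grip_width: 50.6
gripper_force: 53.9
```

Call:
send_rows --plan '[[[0,-0.0005,0.0008,0,0,0,0.044],[0,-0.0008,0.0014,0,0,0,0.044],[0,-0.0008,0.0014,0,0,0,0.044]]]'

```text
time: 27.1
eef_pos: [531.2, 30.4, 48.8]
tcp_rot: [0.009, 0.04, 0.965, 0.258]
ft_force: [-3.4, -0.5, 4.5]
grip_width: 50.4
gripper_force: 54.8
```

Call:
send_rows --plan '[[[0,0,0,0,0,0,0.062],[0,0,0,0,0,0,0.062],[0,0,0,0,0,0,0.062],[0,0,-0.02,0,0,0,0.062],[0,0,-0.06,0,0,0,0.062],[0,0,-0.1,0,0,0,0.062],[0,0.04,-0.117,15,0,0,0.062],[0,0.079,-0.147,30,0,0,0.062],[0,0.079,-0.147,30,0,0,0.062],[0,0.079,-0.147,30,0,0,0.062]]]'

```text
time: 28.1
eef_pos: [533.3, 26.9, 218.6]
tcp_rot: [0.002, 0.041, 0.999, -0.002]
ft_force: [-0.4, 0.5, -0.2]
grip_width: 62.0
gripper_force: 0.0
```

```bash
python3 - <<'E'
from h import *
show()
p,d=get_image("wrist"); W=cloud("wrist",d)
cv2.imwrite("pics/w6.png",cv2.resize(p,(640,480),interpolation=cv2.INTER_CUBIC))
barfit(W,p,d,(531,40),lo=51.5); barfit(W,p,d,(547,-87),lo=51.5)
for y in (99,9,279,189): goal((407,-294,190),tool(y))
E
```

```text
t 28.1 p [533.3  26.9 218.6] x [-0.997  0.081 -0.005] z [ 0.004 -0.005 -1.   ] q [ 0.01  0.02  1.95 -0.01  1.17 -1.48] g 62.0 0.0 [-0.4  0.5 -0.2]
bar 3741 [530.8  43.4] [32.7 90. ] yaw -4.7 z 53.8
bar 3462 [546.1 -86. ] [33.1 91. ] yaw -4.1 z 53.6
row [ 0.099  -0.3308  0.0285] [-0.2  0.3 76.4]
row [ 0.099  -0.3308  0.0285] [  0.    0.5 166.4]
row [ 0.099  -0.3308  0.0285] [  -0.3   -0.2 -103.6]
row [ 0.099  -0.3308  0.0285] [ -0.3   0.  -13.6]
```

View pics/w6.png

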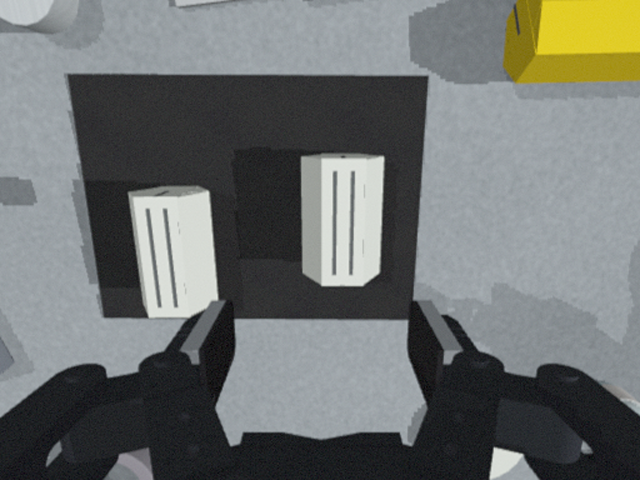

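Both bars lie mark-up inside the mat, with lines at (160,255) and (343,222). Now I'll look at the switch slot and the key.

```bash
python3 - <<'E'
from h import *
goal((590,-310,260),tool(180))
E
```

```text
row [-0.0848 -0.3325 -0.0413] [-0.3  0.  -4.6]
```

Call:
send_rows --plan '[[[-0.085,-0.332,-0.041,0,0,-4.6,0.05],[-0.085,-0.332,-0.041,-0.3,0,-4.6,0.05],[-0.085,-0.332,-0.041,-0.3,0,-4.6,0.05],[-0.085,-0.332,-0.041,-0.3,0,-4.6,0.05],[-0.085,-0.332,-0.041,-0.3,0,-4.6,0.05],[-0.085,-0.332,-0.041,-0.3,0,-4.6,0.05],[-0.085,-0.332,-0.041,-0.3,0,-4.6,0.05],[-0.085,-0.332,-0.041,-0.3,0,-4.6,0.05],[-0.085,-0.332,-0.041,-0.3,0,-4.6,0.05],[-0.085,-0.332,-0.041,-0.3,0,-4.6,0.05]]]'

```text
time: 29.15
eef_pos: [587.6, -311.3, 254.3]
tcp_rot: [-0.003, 0.001, 1.0, 0.003]
ft_force: [-0.3, 1.0, -0.4]
grip_width: 49.8
gripper_force: 0.0
```

```bash
python3 - <<'E'
from h import *
show()
p,d=get_image("wrist"); W=cloud("wrist",d); np.savez("w7.npz",p=p,d=d,W=W)
for c in [(407,-294,94),(607,-324,56)]: print(proj("wrist",c))
a=proj("wrist",(607,-324,56)).astype(int); k=proj("wrist",(407,-294,80)).astype(int)
c1=p[a[1]-40:a[1]+40,a[0]-40:a[0]+40]; c2=p[max(0,k[1]-40):max(0,k[1]-40)+80,k[0]-40:k[0]+40]
cv2.imwrite("pics/w7c.png",cv2.resize(np.hstack([c1,c2]),None,fx=5,fy=5,interpolation=cv2.INTER_CUBIC)); print(a,k)
E
```

```text
t 29.15 p [ 587.6 -311.3  254.3] x [-1.     0.003  0.005] z [-0.005  0.006 -1.   ] q [-0.53  0.25  1.62  0.    1.28 -2.09] g 49.8 0.0 [-0.3  1.  -0.4]
[276.27928228 -60.81118718]
[240.88642106 193.54613222]
[240 193] [275 -52]
```

View pics/w7c.png

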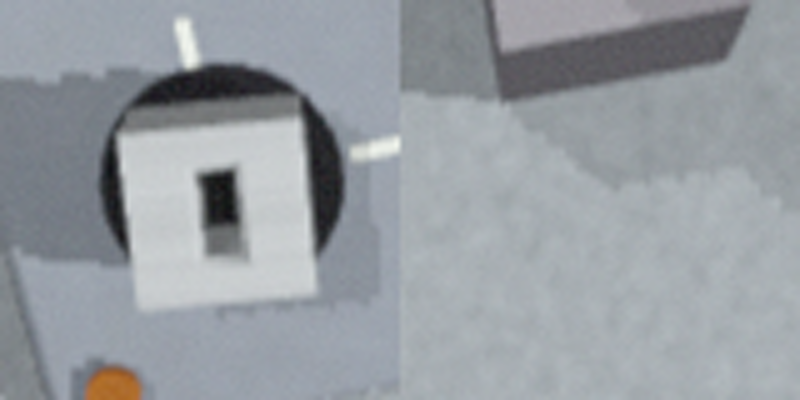

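The left crop shows the slot at (222,212), running about 6° off world x. The off tick is at (187,40) and the on tick at (375,150). The key lies outside this view, so I'll go above it.

```bash
cat >> h.py <<'E'
def topfit(W,d,c,rad,lo,hi,nm=""):
    m=(d>0)&(np.hypot(W[...,0]-c[0],W[...,1]-c[1])<rad)&(W[...,2]>lo)&(W[...,2]<hi); w=W[m]
    r=cv2.minAreaRect(w[:,:2].astype(np.float32)); print(nm,len(w),"rect",np.round(r[0],1),np.round(r[1],1),round(r[2],1),"mean",w.mean(0).round(1),"z",np.percentile(w[:,2],[5,50,95]).round(1)); return w,r
E
python3 - <<'E'
from h import *
z=np.load("w7.npz"); W=z["W"]; d=z["d"]; p=z["p"]
topfit(W,d,(607,-324),30,52,62,"switch")
goal((425,-291,230),tool(190))
E
```

```text
switch 1187 rect [ 608.4 -321.9] [36.5 36. ] 5.1 mean [ 607.9 -321.9   56.7] z [55.1 56.8 58. ]
row [0.1627 0.0194 0.0255] [  0.4  -0.3 -10.1]
```

Call:
send_rows --plan '[[[0.05,0.006,0,0,0,-5,0.05],[0.163,0.019,0.0255,0.4,-0.3,-10,0.05],[0.163,0.019,0.0255,0.4,-0.3,-10,0.05],[0.163,0.019,0.0255,0.4,-0.3,-10,0.05],[0.163,0.019,0.0255,0.4,-0.3,-10,0.05],[0.163,0.019,0.0255,0.4,-0.3,-10,0.05],[0.163,0.019,0.0255,0.4,-0.3,-10,0.05]]]'

```text
time: 29.9
eef_pos: [426.8, -292.5, 231.5]
tcp_rot: [0.002, -0.087, 0.996, -0.002]
ft_force: [0.0, 0.1, -0.2]
grip_width: 49.7
gripper_force: 0.0
```

```bash
python3 - <<'E'
from h import *
show()
p,d=get_image("wrist"); W=cloud("wrist",d)
topfit(W,d,(409,-294),45,86,104,"key"); topfit(W,d,(409,-294),45,34,44,"stand"); topfit(W,d,(608,-322),30,51,62,"switch")
cv2.imwrite("pics/w8.png",cv2.resize(p,(640,480),interpolation=cv2.INTER_CUBIC)); print(proj("wrist",(409,-294,94))*1.25)
E
```

```text
t 29.9 p [ 426.8 -292.5  231.5] x [-0.985 -0.172 -0.003] z [ 0.004 -0.003 -1.   ] q [-0.65 -0.02  1.97 -0.    1.2  -2.39] g 49.7 0.0 [ 0.   0.1 -0.2]
key 773 rect [ 407.6 -292.3] [39.4 11.9] 9.7 mean [ 406.8 -292.7   93.8] z [91.7 94.1 95.3]
stand 2200 rect [ 408.  -292.4] [56.2 46. ] 9.6 mean [ 405.  -292.9   40.4] z [39.1 40.4 41.6]
switch 535 rect [ 604.8 -319.7] [32.1 30.2] 7.0 mean [ 598.9 -319.5   55.6] z [52.2 56.  57.3]
[322.72970891 208.00324185]
```

View pics/w8.png

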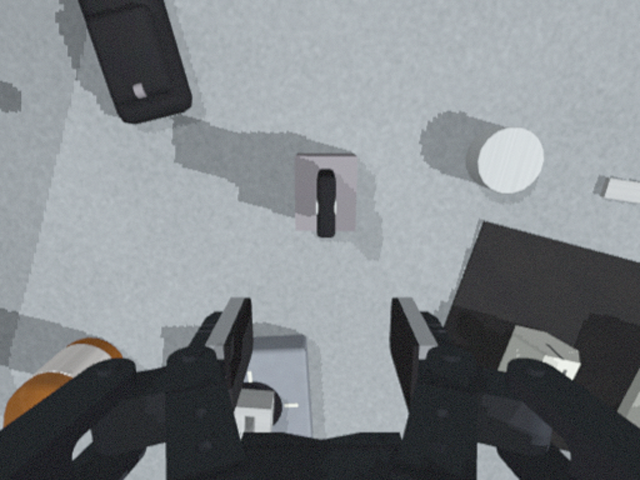

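Key bow is at (326,203) in the picture: world (407.6,-292.3), top z 94, yaw 9.7, which agrees with the text. Now I'll descend over it.

```bash
python3 - <<'E'
from h import *
goal((407.6,-292.3,78),tool(189.7))
E
```

```text
row [0.0193 0.0042 0.1533] [-0.2  0.2  0.2]
```

Call:
send_rows --plan '[[[0.019,0.004,0.04,0,0,0,0.04],[0.0193,0.0042,0.08,-0.2,0.2,0.2,0.04],[0.0193,0.0042,0.11,-0.2,0.2,0.2,0.04],[0.0193,0.0042,0.13,-0.2,0.2,0.2,0.04],[0.0193,0.0042,0.145,-0.2,0.2,0.2,0.04],[0.0193,0.0042,0.1533,-0.2,0.2,0.2,0.04],[0.0193,0.0042,0.1533,-0.2,0.2,0.2,0.04],[0.0193,0.0042,0.1533,-0.2,0.2,0.2,0.04]]]'

```text
time: 30.75
eef_pos: [406.7, -292.6, 77.8]
tcp_rot: [-0.001, -0.084, 0.996, 0.0]
ft_force: [0.7, 0.1, 0.8]
grip_width: 40.1
gripper_force: 0.0
```

```bash
python3 - <<'E'
from h import *
show(); goal((407.6,-292.3,78),tool(189.7))
E
```

```text
t 30.75 p [ 406.7 -292.6   77.8] x [-0.986 -0.168  0.001] z [-0.001 -0.    -1.   ] q [-0.67  0.12  2.13 -0.    0.89 -2.41] g 40.1 0.0 [0.7 0.1 0.8]
row [-0.0009  0.0001 -0.0002] [ 0.  -0.1 -0. ]
```

Call:
send_rows --plan '[[[0,0,0,0,0,0,0.015],[0,0,0,0,0,0,0.006],[0,0,0,0,0,0,0.006],[0,0,0,0,0,0,0.006],[0,0,0,0,0,0,0.006],[0,0,0,0,0,0,0.006]]]' --grip_force 50

```text
time: 31.35
eef_pos: [406.6, -292.8, 78.4]
tcp_rot: [-0.0, -0.084, 0.996, -0.0]
ft_force: [0.1, 0.0, 5.2]
grip_width: 11.4
gripper_force: 51.6
```

```bash
python3 - <<'E'
from h import *
show()
E
```

```text
t 31.35 p [ 406.6 -292.8   78.4] x [-0.986 -0.167  0.001] z [-0.    -0.001 -1.   ] q [-0.67  0.12  2.13 -0.    0.89 -2.41] g 11.4 51.635366678237915 [0.1 0.  5.2]
```

Call:
send_rows --plan '[[[0,0,-0.01,0,0,0,0.006],[0,0,-0.025,0,0,0,0.006],[0,0,-0.045,0,0,0,0.006],[0,0,-0.07,0,0,0,0.006],[0,0,-0.1,0,0,0,0.006],[0,0,-0.12,0,0,0,0.006],[0,0,-0.12,0,0,0,0.006]]]'

```text
time: 32.05
eef_pos: [407.7, -293.5, 201.0]
tcp_rot: [0.001, -0.084, 0.996, -0.002]
ft_force: [0.7, -0.0, 0.2]
grip_width: 11.7
gripper_force: 50.9
```

```bash
python3 - <<'E'
from h import *
show(); goal((570,-322,210),tool(185.5))
E
```

```text
t 32.05 p [ 407.7 -293.5  201. ] x [-0.986 -0.168 -0.002] z [ 0.003 -0.004 -1.   ] q [-0.67 -0.03  2.03 -0.    1.14 -2.41] g 11.7 50.94579041004181 [ 0.7 -0.   0.2]
row [-0.1553 -0.0553 -0.0085] [-0.2  0.1  4.1]
```

```bash
python3 - <<'E'
from h import *
goal((607.4,-322.2,185),tool(185.5))
E
```

```text
row [-0.1921 -0.0617  0.0166] [-0.2  0.1  4.1]
```

Call:
send_rows --plan '[[[-0.05,-0.016,0,0,0,4,0.006],[-0.1,-0.032,0,0,0,4,0.006],[-0.15,-0.05,0.01,-0.2,0,4.1,0.006],[-0.192,-0.0617,0.0166,-0.2,0.1,4.1,0.006],[-0.192,-0.0617,0.0166,-0.2,0.1,4.1,0.006],[-0.192,-0.0617,0.0166,-0.2,0.1,4.1,0.006],[-0.192,-0.0617,0.0166,-0.2,0.1,4.1,0.006],[-0.192,-0.0617,0.0166,-0.2,0.1,4.1,0.006]]]'

```text
time: 32.85
eef_pos: [604.2, -320.8, 180.5]
tcp_rot: [-0.002, -0.048, 0.999, 0.002]
ft_force: [0.2, 0.4, 0.6]
grip_width: 11.5
gripper_force: 50.9
```

```bash
python3 - <<'E'
from h import *
show()
p,d=get_image("wrist"); W=cloud("wrist",d); np.savez("w9.npz",p=p,d=d,W=W)
topfit(W,d,(608,-322),28,51,62,"switch"); topfit(W,d,(608,-322),28,112,136,"blade") 
a=proj("wrist",(608,-322,56)); b=proj("wrist",(608,-322,120)); print(a,b)
c=p[int(a[1])-55:int(a[1])+65,int(a[0])-75:int(a[0])+75]
cv2.imwrite("pics/w9.png",cv2.resize(c,(750,600),interpolation=cv2.INTER_CUBIC))
E
```

```text
t 32.85 p [ 604.2 -320.8  180.5] x [-0.995 -0.096  0.004] z [-0.005  0.004 -1.   ] q [-0.52  0.33  1.65  0.    1.16 -2.19] g 11.5 50.92209041118622 [0.2 0.4 0.6]
switch 1691 rect [ 608.4 -322.4] [36.1 35.8] 4.9 mean [ 605.4 -323.4   56.8] z [55.4 56.9 58. ]h.py:37: RuntimeWarning: Mean of empty slice.
  r=cv2.minAreaRect(w[:,:2].astype(np.float32)); print(nm,len(w),"rect",np.round(r[0],1),np.round(r[1],1),round(r[2],1),"mean",w.mean(0).round(1),"z",np.percentile(w[:,2],[5,50,95]).round(1)); return w,r
  ret = um.true_divide(
Traceback (most recent call last):
  File "h.py", line 37, in topfit
    r=cv2.minAreaRect(w[:,:2].astype(np.float32)); print(nm,len(w),"rect",np.round(r[0],1),np.round(r[1],1),round(r[2],1),"mean",w.mean(0).round(1),"z",np.percentile(w[:,2],[5,50,95]).round(1)); return w,r
                                                                                                                                                        ~~~~~~~~~~~~~^^^^^^^^^^^^^^^^^^
IndexError: index -1 is out of bounds for axis 0 with size 0
```

```bash
python3 - <<'E'
from h import *
show(); z=np.load("w9.npz"); p,W,d=z["p"],z["W"],z["d"]
a=proj("wrist",(608,-322,56)); print(a,proj("wrist",(608,-322,120)))
m=(np.abs(W[...,0]-607)<40)&(np.abs(W[...,1]+322)<40)&(W[...,2]>80)&(W[...,2]<175)&(d>0)
w=W[m]; print(len(w)); 
for lo in range(80,175,10):
    k=w[(w[:,2]>=lo)&(w[:,2]<lo+10)]
    if len(k)>5: print(lo,len(k),k.min(0).round(1),k.max(0).round(1))
c=p[int(a[1])-75:int(a[1])+165,int(a[0])-150:int(a[0])+150]
cv2.imwrite("pics/w9.png",cv2.resize(c,None,fx=2.5,fy=2.5,interpolation=cv2.INTER_CUBIC))
E
```

```text
t 32.9 p [ 604.4 -320.9  181. ] x [-0.995 -0.096  0.004] z [-0.004  0.003 -1.   ] q [-0.52  0.33  1.65  0.    1.16 -2.19] g 11.8 50.9221887588501 [ 0.2  0.  -0.1]
[252.7734365  198.09387748] [252.09970035 228.30513057]
981
150 138 [ 585.3 -327.3  151.2] [ 588.7 -315.6  160. ]
160 456 [ 585.2 -339.6  160. ] [ 600.1 -302.4  170. ]
170 387 [ 585.3 -339.7  170. ] [ 600.1 -301.7  175. ]
```

View pics/w9.png

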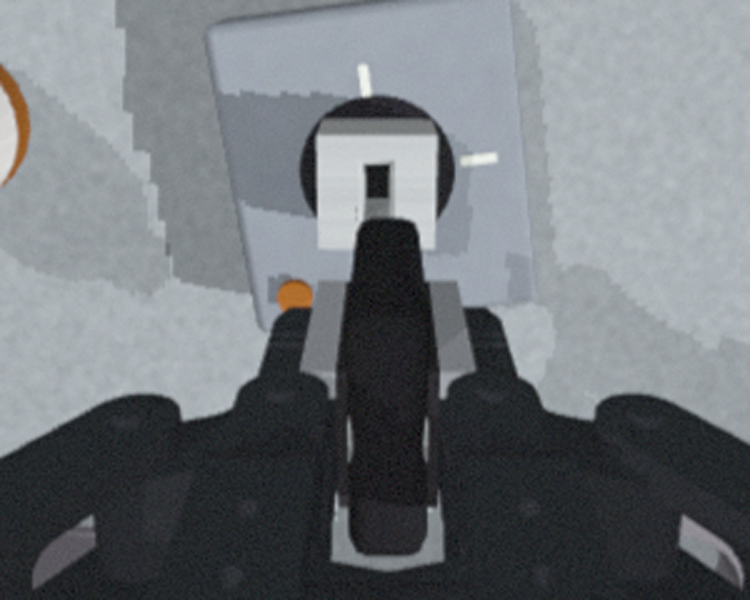

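The slot at (378,180) lies about 3 mm to the -y side of, and 3 mm ahead of, the held key's centre line (388,225). I'll correct that and come down to just above the slot.

```bash
python3 - <<'E'
from h import *
goal((607.5,-323.7,130),tool(185.2))
E
```

```text
row [-0.003  -0.0032  0.051 ] [ 0.2 -0.2  0.3]
```

Call:
send_rows --plan '[[[-0.003,-0.0032,0.02,0.2,-0.2,0.3,0.006],[-0.003,-0.0032,0.04,0.2,-0.2,0.3,0.006],[-0.003,-0.0032,0.051,0.2,-0.2,0.3,0.006],[-0.003,-0.0032,0.051,0.2,-0.2,0.3,0.006],[-0.003,-0.0032,0.051,0.2,-0.2,0.3,0.006]]]'

```text
time: 33.4
eef_pos: [608.5, -323.7, 130.0]
tcp_rot: [-0.0, -0.046, 0.999, 0.0]
ft_force: [0.0, -0.4, -0.5]
grip_width: 11.2
gripper_force: 50.9
```

```bash
python3 - <<'E'
from h import *
show(); goal((607.5,-323.7,122),tool(185.2))
p,d=get_image("wrist"); W=cloud("wrist",d)
m=(np.abs(W[...,0]-607)<40)&(np.abs(W[...,1]+322)<14)&(W[...,2]>98)&(W[...,2]<116)&(d>0)&(W[...,0]<592)
w=W[m]; print(len(w),np.median(w,0),w.min(0),w.max(0)) if len(w) else 0
m=(np.hypot(W[...,0]-608,W[...,1]+322)<28)&(W[...,2]>50)&(W[...,2]<62); print(m.sum(),W[m].min(0),W[m].max(0))
E
```

```text
t 33.4 p [ 608.5 -323.7  130. ] x [-0.996 -0.091  0.   ] z [-0.  0. -1.] q [-0.53  0.38  1.68  0.    1.07 -2.19] g 11.2 50.89144170284271 [ 0.  -0.4 -0.5]
row [0.001  0.0001 0.008 ] [ 0. -0.  0.]
240 [ 590.7721131  -324.53328195  109.25637908] [ 590.0738031  -329.87755885  101.0708212 ] [ 591.98331095 -319.12399674  115.95418243]
2187 [ 589.59239406 -342.02022482   50.11330414] [ 624.46839463 -303.13685939   59.75587706]
```

Call:
send_rows --plan '[[[0.0014,0,0,0,0,0,0.006],[0.0014,0,0.004,0,0,0,0.006],[0.0014,0,0.008,0,0,0,0.006],[0.0014,0,0.011,0,0,0,0.006],[0.0014,0,0.013,0,0,0,0.006],[0.0014,0,0.013,0,0,0,0.006]]]'

```text
time: 34.05
eef_pos: [607.0, -323.5, 115.4]
tcp_rot: [-0.001, -0.046, 0.999, 0.001]
ft_force: [0.2, 0.1, -0.8]
grip_width: 11.3
gripper_force: 50.9
```

The tip is about 5 mm inside the mouth with no contact force. I'll continue down.

Call:
send_rows --plan '[[[0,0,0.002,0,0,0,0.006],[0,0,0.004,0,0,0,0.006],[0,0,0.006,0,0,0,0.006],[0,0,0.008,0,0,0,0.006],[0,0,0.008,0,0,0,0.006]]]'

```text
time: 34.55
eef_pos: [607.1, -323.6, 107.7]
tcp_rot: [-0.001, -0.046, 0.999, 0.0]
ft_force: [-0.5, -0.3, -0.7]
grip_width: 11.2
gripper_force: 50.9
```

Call:
send_rows --plan '[[[0,0,0.002,0,0,0,0.006],[0,0,0.004,0,0,0,0.006],[0,0,0.006,0,0,0,0.006],[0,0,0.008,0,0,0,0.006],[0,0,0.01,0,0,0,0.006],[0,0,0.01,0,0,0,0.006]]]'

```text
time: 35.15
eef_pos: [607.0, -323.5, 97.7]
tcp_rot: [-0.001, -0.046, 0.999, 0.001]
ft_force: [0.1, 0.3, -0.5]
grip_width: 11.6
gripper_force: 50.9
```

Call:
send_rows --plan '[[[0,0,0.001,0,0,0,0.006],[0,0,0.002,0,0,0,0.006],[0,0,0.003,0,0,0,0.006],[0,0,0.003,0,0,0,0.006]]]'

```text
time: 35.55
eef_pos: [607.2, -323.6, 95.1]
tcp_rot: [-0.0, -0.046, 0.999, 0.0]
ft_force: [-0.6, -0.1, -1.2]
grip_width: 11.1
gripper_force: 50.9
```

Call:
send_rows --plan '[[[0,0,0.0007,0,0,0,0.006],[0,0,0.0014,0,0,0,0.006],[0,0,0.0014,0,0,0,0.006]]]'

```text
time: 35.85
eef_pos: [607.5, -323.8, 94.4]
tcp_rot: [-0.0, -0.046, 0.999, 0.0]
ft_force: [-1.2, 1.5, 3.4]
grip_width: 11.7
gripper_force: 51.5
```

Key is home (contact at the expected height). Now turn clockwise, which is positive about tool z.

Call:
send_rows --plan '[[[0,0.0001,0,0,0,7,0.006],[0,0.0002,0,0,0,14,0.006],[-0.0001,0.0004,0,0,0,21,0.006],[-0.0001,0.0005,0,0,0,28,0.006],[-0.0002,0.0006,0,0,0,35,0.006],[-0.0003,0.0007,0,0,0,42,0.006],[-0.0003,0.0008,0,0,0,49,0.006],[-0.0004,0.0008,0,0,0,56,0.006],[-0.0005,0.0009,0,0,0,60,0.006],[-0.0005,0.0009,0,0,0,60,0.006]]]'

```text
time: 36.85
eef_pos: [608.1, -323.0, 94.5]
tcp_rot: [0.0, 0.46, 0.888, 0.0]
ft_force: [-0.2, 1.3, 2.9]
grip_width: 11.6
gripper_force: 51.5
```

```bash
python3 - <<'E'
from h import *
show(); print(get_obs()["ft_torque"])
E
```

```text
t 36.85 p [ 608.1 -323.    94.5] x [-0.577  0.817 -0.   ] z [ 0. -0. -1.] q [-0.52  0.42  1.71  0.    1.02 -1.14] g 11.6 51.481470465660095 [-0.2  1.3  2.9]
[0.069569   0.20888907 0.0132518 ]
```

Call:
send_rows --plan '[[[0,0.0,0,0,0,4,0.006],[-0.0001,0.0001,0,0,0,8,0.006],[-0.0001,0.0001,0,0,0,10,0.006],[-0.0001,0.0001,0,0,0,12,0.006],[-0.0001,0.0001,0,0,0,12,0.006]]]'

```text
time: 37.35
eef_pos: [608.2, -323.0, 94.4]
tcp_rot: [0.0, 0.549, 0.836, 0.0]
ft_force: [-1.0, 0.2, 4.0]
grip_width: 11.5
gripper_force: 51.6
```

```bash
python3 - <<'E'
from h import *
show(); print(get_obs()["ft_torque"])
E
```

```text
t 37.35 p [ 608.2 -323.    94.4] x [-0.396  0.918 -0.   ] z [ 0.  0. -1.] q [-0.52  0.42  1.71  0.    1.02 -0.93] g 11.5 51.5998238325119 [-1.   0.2  4. ]
[0.12993012 0.18087221 0.06761584]
```

Call:
send_rows --plan '[[[0,0,0,0,0,3,0.006],[0,0,0,0,0,5,0.006],[0,0,0,0,0,5,0.006]]]'

```text
time: 37.65
eef_pos: [608.2, -323.0, 94.5]
tcp_rot: [0.0, 0.585, 0.811, 0.0]
ft_force: [-0.8, 1.0, 5.2]
grip_width: 10.9
gripper_force: 51.7
```

```bash
python3 - <<'E'
from h import *
show(); print(get_obs()["ft_torque"])
E
```

```text
t 37.65 p [ 608.2 -323.    94.5] x [-0.315  0.949 -0.   ] z [ 0.  0. -1.] q [-0.52  0.42  1.71  0.    1.02 -0.84] g 10.9 51.706591844558716 [-0.8  1.   5.2]
[0.09158618 0.20912604 0.20327987]
```

The torque has risen to 0.2 N m, so the switch is at its stop. Release and retreat.

Call:
send_rows --plan '[[[0,0,0,0,0,0,0.02],[0,0,0,0,0,0,0.035],[0,0,0,0,0,0,0.035],[0,0,0,0,0,0,0.035],[0,0,-0.02,0,0,0,0.035],[0,0,-0.05,0,0,0,0.035],[0,0,-0.1,0,0,0,0.035],[0,0,-0.15,0,0,0,0.035],[0,0,-0.15,0,0,0,0.035]]]'

```text
time: 38.55
eef_pos: [612.3, -325.3, 254.5]
tcp_rot: [0.008, 0.586, 0.81, 0.001]
ft_force: [0.4, -0.1, 0.3]
grip_width: 35.1
gripper_force: 0.0
```

```bash
python3 - <<'E'
from h import *
show()
p,d=get_image("wrist"); W=cloud("wrist",d)
topfit(W,d,(608,-323),35,103,118,"key")
n="top"; p2,d=get_image(n); W=cloud(n,d); barfit(W,p2,d,(531,42)); barfit(W,p2,d,(547,-87)); topfit(W,d,(608,-323),35,100,122,"keytop")
print([ (r["extent"],round(r["confidence"],2)) for r in boxes_of("top","bar_a")])
a=cv2.resize(p,(400,300)); b=cv2.resize(p2[130:250,190:390],(400,240)); b=cv2.copyMakeBorder(b,0,60,0,0,cv2.BORDER_CONSTANT)
cv2.imwrite("pics/fin.png",np.hstack([a,b]))
E
```

```text
t 38.55 p [ 612.3 -325.3  254.5] x [-0.313  0.95  -0.012] z [ 0.014 -0.008 -1.   ] q [-0.52  0.29  1.57  0.    1.27 -0.84] g 35.1 0.0 [ 0.4 -0.1  0.3]
key 685 rect [ 606.4 -320.5] [12.3 39.2] 18.7 mean [ 606.3 -319.9  106. ] z [104.2 106.1 107.5]
bar 489 [531.7  40.7] [43.6 91.2] yaw -5.3 z 53.5
bar 480 [546.6 -90.1] [41.4 90.8] yaw -3.6 z 53.9
keytop 64 rect [ 606.5 -322.6] [12.3 37.3] 22.8 mean [ 605.5 -321.5  107.8] z [101.8 107.7 112.4]
[([273.8, 158.2, 21.1, 38.2], 0.95), ([152.9, 209.8, 38.5, 22.3], 0.77), ([87.1, 108.8, 41.3, 27.6], 0.72), ([227.6, 165.3, 24.9, 29.6], 0.65)]
```

View pics/fin.png

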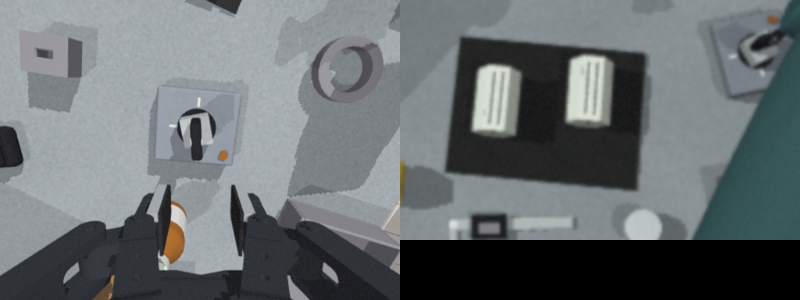

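The final picture shows both bars mark-up on the mat and the key standing turned in the switch. One settled check, then hand in.

Call:
send_rows --plan '[[[0,0,0,0,0,0,0.035],[0,0,0,0,0,0,0.035],[0,0,0,0,0,0,0.035],[0,0,0,0,0,0,0.035]]]'

```text
time: 39.1
eef_pos: [607.6, -322.7, 242.6]
tcp_rot: [-0.001, 0.586, 0.81, -0.0]
ft_force: [-0.6, 1.0, -0.8]
grip_width: 35.0
gripper_force: 0.0
```

```bash
python3 - <<'E'
from h import *
show(); p,d=get_image("wrist"); W=cloud("wrist",d)
topfit(W,d,(608,-323),35,103,118,"key"); topfit(W,d,(608,-323),27,53,60,"switch")
E
```

```text
t 39.1 p [ 607.6 -322.7  242.6] x [-0.313  0.95   0.002] z [-0.002  0.001 -1.   ] q [-0.52  0.3   1.58  0.    1.26 -0.84] g 35.0 0.0 [-0.6  1.  -0.8]
key 758 rect [ 609.  -322.1] [12.3 40. ] 20.4 mean [ 608.6 -321.   110.2] z [108.  110.4 111.7]
switch 900 rect [ 608.7 -321.7] [35.9 36.2] 28.4 mean [ 608.4 -320.4   56.8] z [55.5 56.8 57.9]
```

Key top is at 110 and upright over the slot axis. The switch is turned about 67° from where it stood.

```bash
python3 -c "
from cell import *
print(close_job())"
```

```text
the job is handed in; nothing more can be done
None
```

The job is handed in: both white bars lie mark-up on the mat, and the key is fully home in the switch, turned to its stop and released; the judge's result was not shown.

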